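# Stand the magnifier in its holder and lock the quick-release clamp

## Task

Lift the hand magnifier out of the wooden block and drop it handle-first down through the steel ring of the stand until its collar catches on the ring. Then turn the blue adjuster nut (clockwise, seen from outside, tightens) until the red cam lever meets firm resistance about midway through its swing, and swing the lever fully closed. Leave everything else on the table where it is and never lay the magnifier down.

Things in the scene. Friction and masses are not known exactly. Their poses are not given: they have to be found in the camera images.
- stand: Fixed magnifier stand; origin on the table under the lever's hinge, z up. Steel foot 12 mm thick spans x -100..30, y -115..35 mm; 20 mm post at x -38, y -45; crossbar, top at z 140, from the ring (y -85) to the clamp (y 0). The clamp's skewer lies in the plane y = 0, 40 degrees off vertical: the nut end leans up to the stand's -x (roughly the robot's right), the lever end points down to +x.
- ring_top (a point): Centre of the mouth of the stand's steel ring, on its flat top face, 140 mm above the table; axes as stand. Fixed, vertical hole 20 mm across, 36 mm outside, 16 mm tall, open below.
- magnifier: Loose hand magnifier, 0.09 kg, upright in the block. Origin: centre of the handle's foot; z up the handle. Black handle 14 mm across, z 0 to 90; steel collar 28 mm across, z 90 to 98 (catches on the ring); round head 60 mm across centred at z 128, a disc 14 mm thick along the magnifier's y (grip it across y). Handle-heavy: hangs upright in the ring.
- lens_centre (a point): Centre of the magnifier's round head; axes as magnifier.
- block: Fixed wooden block 60 x 60 x 62 mm, origin at the centre of its underside; the magnifier's handle stands in a vertical hole 17 mm across, 52 mm deep, in the middle of its top.
- nut_centre (a point): Centre of the round blue adjuster nut: 34 mm across, 28 mm long along the skewer, 170 mm above the table. Site z points out and up along the skewer (grip from there, 40 degrees from vertical); point y is parallel to the lever's hinge line. Below the nut is a 9 mm rod; the clamp's upper ear (34 mm square) starts 26 mm below the nut's centre.
- nut (a joint): Angle of the blue nut, rad; grows when turned clockwise seen from outside (tightening). Range -3 to 8, takes about 0.34 N m, stays where left, does not travel. It always needs tightening, by 1.4 to 2.8 rad (different each time) to bring the first resistance to the middle of the lever's swing; each rad makes it come about 0.25 rad earlier.
- lever_hinge (a point): Centre of the cam lever's hinge at the skewer's lower end, 110 mm above the table, fixed to the stand; z up along the skewer like nut_centre, x is where the closed lever points, y is the hinge line.
- lever (a joint): Angle of the red cam lever, rad: 0 open, pointing down to the stand's +x, 50 degrees below horizontal; midway 0.79; 1.57 closed on its stop, to +x and 40 degrees above horizontal. Starts at 0 to 0.12. Moves freely (about 1 N at its end) and stays where left; past the first resistance needs about 3 to 10 N at its end; over centre at 1.42, then stays closed.
- lever_end (a point): Centre of the round red end of the lever, 72 mm from the hinge: a disc 20 mm across and 16 mm wide along the hinge line (pinch it across that width and swing it up; a gripper leaning 20 to 40 degrees away from the stand, to its +x, clears the steel cam at the hinge, which reaches 25 mm to the x side of lever_hinge); the point's y is the hinge line. The lever arm is 11 mm wide.
- squeeze (a joint): How far the cam has pushed the sprung orange clamp plate back, m: about 0 until cam and plate meet, up to 0.0065. First resistance is the lever angle at which this begins to grow. With the nut set rightly it is about 0.002 when the lever is closed.
- plate_underside (a point): Centre of the underside of the orange clamp plate (34 x 30 x 5 mm) that the lever's steel cam presses. Height above lever_hinge along the skewer: should be 22.1 mm with the lever open (starts higher = loose); each rad of nut lowers it 2.4 mm. The cam's top is at 12.3 mm at lever 0, 19.1 at 0.5, 22.1 at 0.79, 23.7 at 1.0, 25 at 1.42, 24.8 at 1.57; resistance starts when they meet.
- multimeter: Bystander: loose yellow multimeter 70 x 130 x 44 mm, origin under its centre; leave it.
- circuit_board: Bystander: loose red circuit board with a green block, 55 x 70 x 20 mm, origin under its centre; leave it.
- flux_bottle: Bystander: loose white bottle, 38 mm across, 85 mm tall, origin under its centre; leave it standing.
- solder_reel: Bystander: loose metal reel 56 mm across, 42 mm tall, origin under its centre; leave it.
- marker: Bystander: loose blue marker 115 x 14 x 14 mm, lying; leave it.

How it is judged:
By the outcome, as a careful person would: the job done as asked, in the order asked, and still so for the second after the job is handed in, with the robot touching nothing.
It also fails if it takes over 72 s, if anything falls off the work surface, if the arm or the gripper's body presses on something with over 40 N, if the wrist force passes 120 N, or if a joint passes its speed limit or range.

## Robot

A 6-joint arm with a two-finger parallel gripper is mounted at the origin on the work surface. World frame = base frame: x ahead of the robot, y to its left, z up, the work surface at z = 0. Lengths are in m, angles in rad, forces in N, time in s.
With the tool pointing down it reaches from about 0.25 to 0.725 m from the base axis. Payload 4 kg.
Tool frame: the origin (TCP) lies midway between the tips of the shut fingers; the grasp point (between the pads) lies 19 mm behind it; z points along the fingers, y is the direction in which the jaws open and shut (so a half turn about z gives the same grasp; the last joint's range is limited). The gripper opens to 85 mm and grips with 20 to 120 N. Pads are 22 mm wide; open, the fingers measure 114 mm over their backs; the gripper's body (76 mm by 85 mm) begins 54 mm behind the grasp point. The pads swing forward as they close: fully open they stand 13 mm farther back than shut.
Start: joints at [-1.266, 0.241, 0.005, 1.335, 0, 1.571], TCP at [0.15, -0.477, 0.2] pointing down, gripper open.
Joint ranges: [-2.72, 2.72], [-1.05, 1.87], [-1.09, 1.28], [-1.99, 2.15], [-1.42, 1.44], [-3.14, 3.14]. Speed limits (rad/s): [2.79, 2.79, 3.14, 3.14, 3.14, 3.14].

## Interface

Orientations are given as a unit quaternion [x, y, z, w].
In Python, from workcell import get_obs, camera, camera_model, job_done, masks_of gives the robot as it stands.
- The arm moves only by the tool jog_arm, never from a script. Its argument "deltas" is a list that holds one entry, the list of rows, each a list of 7 numbers: the shift along the tool's x, y, z in mm, then the turn, a rotation vector about the tool's x, y, z in degrees, then the finger opening in mm, from 0 to 85.4. A call has 1 to 5 rows; each row shifts and turns the pose as measured when the row begins, along the tool's axes as they then stand; what a row does not reach is not made up. A row lasts 1/10 s, in which the tool goes at most 50 mm and 8.59 degrees, less where a joint would pass 70% of its speed; a pose out of reach is approached as far as the arm can. A call with a gripper value outside its range is refused whole. The fingers move at their own pace and stop on an object; the grip force is fixed at half the most. Time passes only in rows, so rows that do not move let the fingers close. It gives the time, the measured TCP pose, the force and the opening at its end, in the units of the state.
- get_obs(): the state, without advancing time (a new reading comes with each control period).
- camera(name): name is "scene" or "top" or "wrist"; returns the picture (480x640x3 uint8, red, green, blue); there is no depth.
- camera_model(name): a dict with "fovy" (degrees; the focal length in pixels is half the picture's height over the tangent of half this angle, whatever the lens; pixels are square), "cx", "cy" (the principal point, pixels), "k1" (the pictures are not rectified: a ray, as slopes to the right and down, at radius r is drawn at 1 + k1 r^2 times it, then the intrinsics apply), "pose" (4x4, takes a point from camera to world coordinates); the wrist camera has in their place "T_tool_cam" (4x4, takes a point from camera to tool coordinates, whose origin is the TCP and whose axes are the flange's). Camera axes: x right, y down, z forward; pixel columns grow to the right and rows downward; lengths in m; the calibration is good to about 2 mm. A picture is of the moment at which its call begins: read the wrist's pose just before it. camera_model takes no time and is no camera call.
- job_done(): hands the job in, once; it reports no verdict.
Trained networks look in the newest picture that a camera, given by its name, has taken for a name from the list of things; names that differ only in an ending like _2 or _b are one class to them, and where a whole thing is asked for, a point or a joint stands for the part that bears it (a point fixed in the world has none). Each returns a list of dicts, best first, with "conf" (0 to 1); they miss things now and then, are a little off and sometimes report something else, mostly with a low value. They report only what shows in the picture. A call takes as long as a camera call.
- masks_of(target, camera): "pixels" (480x640 bool, what is visible of it) and "at" ([column, row] in pixels, amid what is visible of it).
The state is a dict: "clock": time; "joint_pos": joint angles; "joint_vel": joint speeds; "tau": joint torques, N m; "eef_pos": TCP position; "tool_rot": TCP orientation; "ft_force": force on the tool from outside, world axes, zero at the start; "ft_torque": the same for the moment, N m; "grip_width": finger opening in m.
Only numpy, scipy, OpenCV 4.12 (cv2) and the standard library are available. Lean on these libraries where they do the work, as an engineer would, in place of code of your own. Each camera call takes 0.05 s, during which the arm holds its last target. There are 200 camera calls.

## Working session

There is one attempt and no reset: what is moved stays moved. The work goes in short steps, Python scripts to look and compute and a tool call to move; the robot and the scene stay as the last step left them, time stands still between calls to the robot, and variables do not carry over. Pictures are saved under pics/ and viewed, about 8 in all and at most 12, crops included, and the job is handed in when it is done.

Besides the shell and the picture viewer there is one more tool, called after "Emit:" by a JSON object that holds its "name" and its "arguments". jog_arm: Moves the arm, as the interface text tells. Its arguments: {"type":"object","properties":{"deltas":{"type":"array"}},"required":["deltas"]}

```bash
mkdir -p pics; ls; cat > h.py <<'E'
import numpy as np, cv2
from scipy.spatial.transform import Rotation as R
from scipy.optimize import least_squares
from workcell import get_obs, camera, camera_model, job_done, masks_of
def tool():
    o=get_obs(); T=np.eye(4); T[:3,:3]=R.from_quat(o['tool_rot']).as_matrix(); T[:3,3]=o['eef_pos']; return T
def cam(name):
    m=camera_model(name); P=np.array(m['pose']) if 'pose' in m else tool()@np.array(m['T_tool_cam'])
    f=240/np.tan(np.radians(m['fovy'])/2); return m,P,f
def proj(c,X):
    m,P,f=c; p=(np.atleast_2d(X)-P[:3,3])@P[:3,:3]; s=p[:,:2]/p[:,2:]; r2=(s**2).sum(1,keepdims=True)
    return s*(1+m['k1']*r2)*f+[m['cx'],m['cy']]
def ray(c,uv):
    m,P,f=c; d=(np.array(uv,float)-[m['cx'],m['cy']])/f; s=d.copy()
    for _ in range(20): s=d/(1+m['k1']*(s@s))
    return P[:3,3],P[:3,:3]@np.r_[s,1]
def onz(c,uv,z):
    o,d=ray(c,uv); return o+d*(z-o[2])/d[2]
def tri(cs,uvs):
    A=np.zeros((3,3));b=np.zeros(3)
    for c,uv in zip(cs,uvs):
        o,d=ray(c,uv); d=d/np.linalg.norm(d); M=np.eye(3)-np.outer(d,d); A+=M;b+=M@o
    return np.linalg.solve(A,b)
E
python3 - <<'E'
from h import *
o=get_obs(); print(o)
ims=[]
for n in ['scene','top']:
    im=camera(n); cv2.imwrite(f'pics/{n}0.png',im[:,:,::-1]); m=camera_model(n); print(n,m)
    for t in ['magnifier','block','stand','nut','lever','lever_end','plate_underside','nut_centre','lens_centre','multimeter','circuit_board','flux_bottle','solder_reel','marker']:
        try:
            r=masks_of(t,n); print(n,t,[(round(float(x['conf']),2),np.round(x['at']).tolist(),int(x['pixels'].sum()), np.round(onz(cam(n),x['at'],0.0),3).tolist()) for x in r[:2]])
        except Exception as e: print(t,e)
print(camera_model('wrist'))
E
```

```text
pics
{'clock': 0.0, 'joint_pos': array([-1.26602694e+00,  2.41377638e-01,  3.72366667e-03,  1.33516043e+00,
        1.05050213e-05,  1.57082756e+00]), 'joint_vel': array([ 1.32673519e-03,  4.46401957e-05,  7.00858585e-04, -1.58964697e-04,
       -4.58382512e-05, -7.06275460e-04]), 'tau': array([-8.32490787e-05, -3.72318256e+01,  2.52407312e+01,  1.68873626e-02,
       -1.29039931e-04,  7.22618722e-06]), 'eef_pos': array([ 0.14983588, -0.47630828,  0.19883043]), 'tool_rot': array([ 9.88413770e-01,  1.51780106e-01, -1.47991274e-04, -9.98138731e-04]), 'ft_force': array([ 0.11899361, -0.43110353,  0.35831098]), 'ft_torque': array([-0.01596292, -0.00622539,  0.03894931]), 'grip_width': 0.08515066782374493}
scene {'fovy': 55.63219559573599, 'cx': 316.2101710266682, 'cy': 238.78194627274718, 'k1': -0.11334964063866021, 'pose': array([[ 0.60931867,  0.66155864, -0.43711661,  0.93034839],
       [ 0.79281495, -0.51750274,  0.32192449, -0.28934469],
       [-0.01323712, -0.54270718, -0.83981766,  0.88516446],
       [ 0.        ,  0.        ,  0.        ,  1.        ]])}
scene magnifier [(0.8,
[... 2397 characters left out ...]
[224.0, 228.0], 348, [0.619, 0.248, 0.0])]
top flux_bottle [(0.6, [290.0, 292.0], 235, [0.463, 0.087, 0.0])]
top solder_reel [(0.74, [257.0, 221.0], 499, [0.638, 0.168, 0.0])]
top marker [(0.74, [226.0, 226.0], 261, [0.625, 0.244, 0.0])]
{'fovy': 58.80026273443183, 'cx': 314.4853282962913, 'cy': 241.18478387788406, 'k1': -0.08485146433319501, 'T_tool_cam': array([[-1.27376598e-04, -9.59537259e-01, -2.81581661e-01,
         7.08306411e-02],
       [ 9.99999991e-01, -1.34873557e-04,  7.24339054e-06,
        -3.92885626e-04],
       [-4.49282233e-05, -2.81581657e-01,  9.59537268e-01,
        -1.74274697e-01],
       [ 0.00000000e+00,  0.00000000e+00,  0.00000000e+00,
         1.00000000e+00]])}
```

View pics/scene0.png

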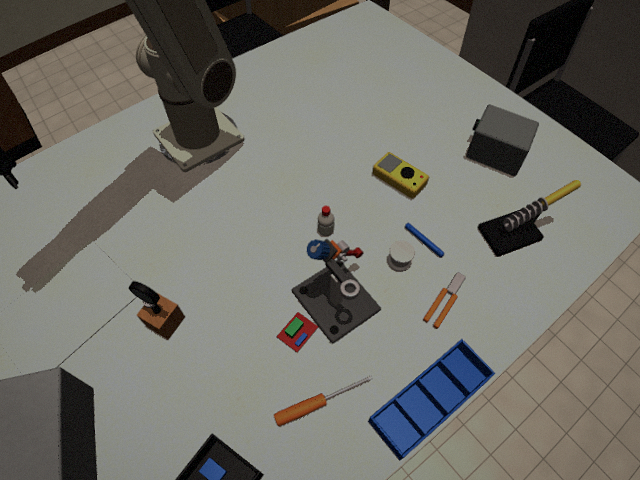

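View pics/top0.png

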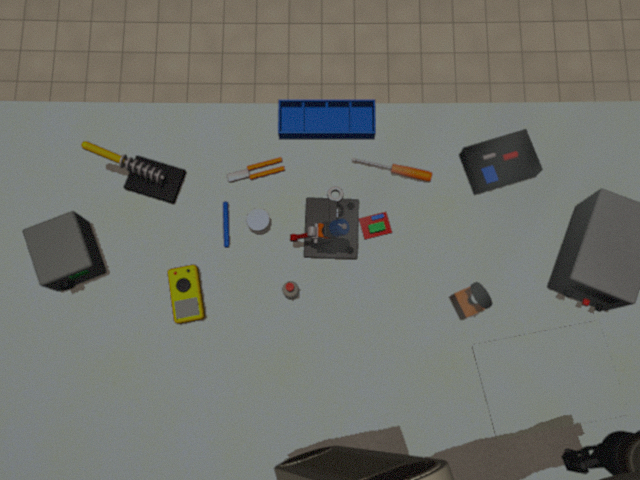

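```bash
python3 - <<'E'
from h import *
a=cv2.imread('pics/scene0.png')[225:345,285:385]; b=cv2.imread('pics/top0.png')[180:270,285:375]
a=cv2.resize(a,None,fx=4,fy=4,interpolation=2); b=cv2.resize(b,(480,480),interpolation=2)
c=np.zeros((480,880,3),np.uint8); c[:,:400]=a; c[:,400:]=b; cv2.imwrite('pics/z0.png',cv2.resize(c,(800,436)))
S,T=cam('scene'),cam('top')
pr=lambda n,s,t: print(n,np.round(tri([S,T],[s,t]),4))
pr('nut',(316.5,248),(338.5,227.5)); pr('levend',(358,252),(295,238)); pr('ring',(349,289),(335.5,193.5))
pr('lens',(143.5,292),(480,295)); pr('mag',(146,293),(478,297))
print(onz(S,(349,289),.14),onz(T,(335.5,193.5),.14), onz(S,(316.5,248),.17),onz(T,(338.5,227.5),.17))
print(onz(S,(143.5,292),.138),onz(T,(480,295),.138))
for n,c in (('scene',S),('top',T)):
    cv2.imread
E
```

```text
nut [ 0.5766 -0.0261  0.1724]
levend [0.5816 0.0746 0.0609]
ring [ 0.6645 -0.0201  0.1351]
lens [ 0.4383 -0.326   0.1389]
mag [ 0.4356 -0.324   0.1277]
[ 0.66569573 -0.02302706  0.14      ] [ 0.66364176 -0.01895043  0.14      ] [ 0.57452325 -0.02714005  0.17      ] [ 0.57823029 -0.0242858   0.17      ]
[ 0.43690511 -0.32795168  0.138     ] [ 0.43883983 -0.32427056  0.138     ]
```

View pics/z0.png

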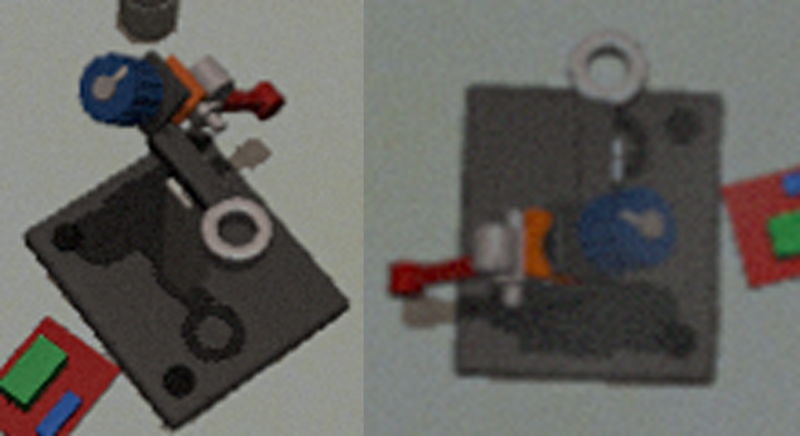

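Emit:
{"name": "jog_arm", "arguments": {"deltas": [[[45, -8, -9, 0, 0, 0, 85], [45, -8, -9, 0, 0, 0, 85], [45, -8, -9, 0, 0, 0, 85], [45, -8, -9, 0, 0, 0, 85], [45, -8, -9, 0, 0, 0, 85]]]}}

```text
clock: 2.0
eef_pos: [0.3539, -0.372, 0.2445]
tool_rot: [0.99, 0.144, -0.001, -0.001]
ft_force: [0.5, -1.5, -0.3]
grip_width: 0.0849
```

```bash
cat >> h.py <<'E'
def delta(p,Rt=None):
    T=tool(); d=T[:3,:3].T@(np.array(p)-T[:3,3])*1e3
    r=np.zeros(3) if Rt is None else R.from_matrix(T[:3,:3].T@Rt).as_rotvec(degrees=True)
    print('delta mm',d.round(1),'deg',r.round(1)); return d,r
def down(yaw): # tool z down, tool x at world yaw (deg)
    c,s=np.cos(np.radians(yaw)),np.sin(np.radians(yaw)); return np.array([[c,s,0],[s,-c,0],[0,0,-1.]])
def stat():
    o=get_obs(); print('t',o['clock'].round(2),'p',o['eef_pos'].round(4),'q6',o['joint_pos'].round(2),'F',o['ft_force'].round(1),'w',round(o['grip_width']*1e3,1))
def shot(name,f):
    c=cam(name); im=camera(name); cv2.imwrite(f'pics/{f}.png',im[:,:,::-1]); return c,im
E
python3 - <<'E'
from h import *
stat(); print(tool().round(3))
c,im=shot('wrist','w1')
for t in ['magnifier','lens_centre','block']:
    for x in masks_of(t,'wrist')[:1]:
        p=x['pixels']; v,u=np.nonzero(p); print(t,x['conf'],x['at'],len(u)); 
        if len(u)>20:
            r=cv2.minAreaRect(np.c_[u,v].astype(np.float32)); print(r)
delta([.4375,-.326,.25])
E
```

```text
Traceback (most recent call last):
  File "h.py", line 31, in stat
    o=get_obs(); print('t',o['clock'].round(2),'p',o['eef_pos'].round(4),'q6',o['joint_pos'].round(2),'F',o['ft_force'].round(1),'w',round(o['grip_width']*1e3,1))
                           ^^^^^^^^^^^^^^^^
AttributeError: 'float' object has no attribute 'round'
```

```bash
sed -i "s/o\['clock'\].round(2)/round(o['clock'],2)/" h.py
python3 - <<'E'
from h import *
stat(); print(tool().round(3))
c,im=shot('wrist','w1')
for t in ['magnifier','lens_centre','block']:
    for x in masks_of(t,'wrist')[:1]:
        p=x['pixels']; v,u=np.nonzero(p); print(t,x['conf'],x['at'],len(u)); 
        if len(u)>20:
            r=cv2.minAreaRect(np.c_[u,v].astype(np.float32)); print(r)
delta([.4375,-.326,.25])
E
```

```text
t 2.0 p [ 0.3539 -0.372   0.2445] q6 [-0.81  0.26  0.14  1.46 -0.    2.04] F [ 0.5 -1.5 -0.3] w 84.9
[[ 0.958  0.285 -0.002  0.354]
 [ 0.285 -0.958  0.001 -0.372]
 [-0.002 -0.001 -1.     0.244]
 [ 0.     0.     0.     1.   ]]
magnifier 0.68 [280.4, 80.7] 2820
((286.0240173339844, 77.13200378417969), (100.80195617675781, 38.10260009765625), 79.69515228271484)
lens_centre 0.71 [280.3, 74.3] 2765
((285.1792297363281, 77.37734985351562), (98.35014343261719, 38.32359313964844), 74.05460357666016)
block 0.62 [304.1, 87.7] 3604
((289.96136474609375, 86.34463500976562), (78.99327850341797, 77.84154510498047), 83.1572265625)
delta mm [ 94.  -20.1  -6.3] deg [0. 0. 0.]
```

View pics/w1.png

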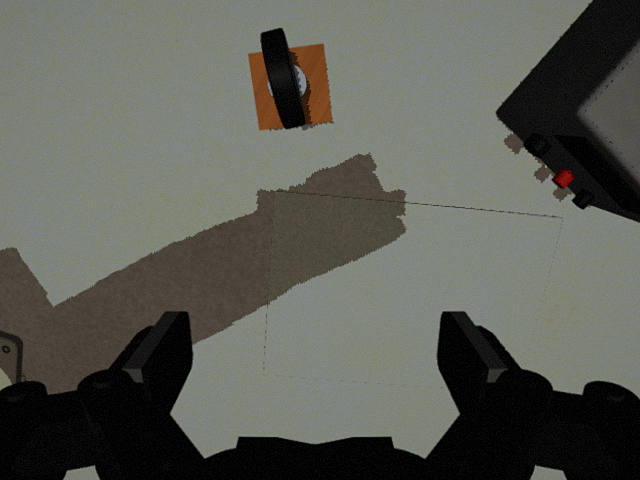

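```bash
python3 - <<'E'
from h import *
from scipy.optimize import minimize
c=cam('wrist'); im=cv2.imread('pics/w1.png')
m=np.zeros((480,640),np.uint8); m[20:135,240:340]=(im[20:135,240:340].max(2)<55)
n,l,s,_=cv2.connectedComponentsWithStats(m); m=(l==1+s[1:,4].argmax()).astype(np.uint8); print(m.sum())
a=np.linspace(0,2*np.pi,60)
def sil(q):
    y=np.radians(q[2]*10); ex=np.array([np.cos(y),np.sin(y),0]); ey=np.array([-np.sin(y),np.cos(y),0])
    P=np.concatenate([np.array([q[0]/100,q[1]/100,.138])+.03*np.outer(np.cos(a),ex)+.03*np.outer(np.sin(a),[0,0,1])+k*.007*ey for k in(-1,1)])
    h=cv2.convexHull((proj(c,P)*16).astype(np.int32)); z=np.zeros((480,640),np.uint8); cv2.fillPoly(z,[h],1,shift=4); return z
def cost(q): z=sil(q); return 1-(z&m).sum()/(z|m).sum()
best=min((minimize(cost,[43.75,-32.6,y],method='Nelder-Mead',options=dict(initial_simplex=np.array([43.75,-32.6,y])+np.array([[0,0,0],[1,0,0],[0,1,0],[0,0,1.]]))) for y in (0,1,2,3,-1)),key=lambda r:r.fun)
print(best.x*[10,10,10],best.fun)
x,y,w=best.x*[.01,.01,10]
for k in (0,180): delta([x,y,.21],down(w+k))
E
```

```text
2782
[ 437.6079035  -326.63847436   31.59704747] 0.10450326572705393
delta mm [ 94.  -19.4  33.7] deg [ -0.1   0.1 -14.8]
delta mm [ 94.  -19.4  33.7] deg [2.000e-01 1.000e-01 1.652e+02]
```

Emit:
{"name": "jog_arm", "arguments": {"deltas": [[[32, -6, 10, 0, 0, -5, 85], [32, -6, 10, 0, 0, -5, 85], [32, -6, 10, 0, 0, -5, 85], [0, 0, 0, 0, 0, 0, 85]]]}}

```text
clock: 2.6
eef_pos: [0.432, -0.3233, 0.2117]
tool_rot: [0.962, 0.273, -0.003, -0.001]
ft_force: [-0.8, 0.4, -0.4]
grip_width: 0.0851
```

```bash
python3 -c "
from h import *
stat(); delta([.4376,-.3266,.119],down(31.6))"
```

```text
t 2.6 p [ 0.432  -0.3233  0.2117] q6 [-0.64  0.32  0.14  1.4  -0.    1.95] F [-0.8  0.4 -0.4] w 85.1
delta mm [ 3.4  6.  92.7] deg [-0.2  0.3  0.1]
```

Emit:
{"name": "jog_arm", "arguments": {"deltas": [[[3, 5, 5, 0, 0, 0, 85], [1, 1, 32, 0, 0, 0, 85], [0, 0, 32, 0, 0, 0, 85], [0, 0, 26, 0, 0, 0, 85], [0, 0, 0, 0, 0, 0, 85]]]}}

```text
clock: 3.1
eef_pos: [0.4331, -0.3338, 0.1141]
tool_rot: [0.964, 0.266, -0.003, 0.001]
ft_force: [-0.1, 0.3, -0.5]
grip_width: 0.0846
```

```bash
python3 -c "
from h import *
stat(); delta([.4376,-.3266,.119],down(31.6)); c,im=shot('wrist','w2')"
```

```text
t 3.1 p [ 0.4331 -0.3338  0.1141] q6 [-0.65  0.38 -0.02  1.17 -0.01  1.95] F [-0.1  0.3 -0.5] w 84.6
delta mm [ 7.5 -3.9 -5. ] deg [ 0.   0.4 -0.7]
```

View pics/w2.png

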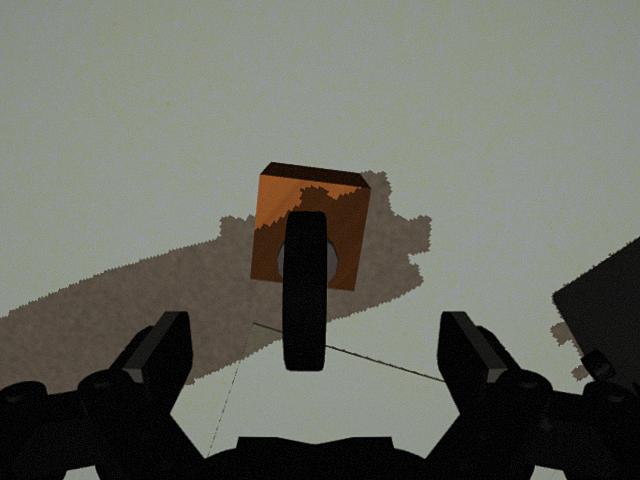

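Emit:
{"name": "jog_arm", "arguments": {"deltas": [[[7, -4, -4, 0, 0, 0, 85], [0, 0, 0, 0, 0, 0, 14], [0, 0, 0, 0, 0, 0, 10], [0, 0, 0, 0, 0, 0, 5], [0, 0, 0, 0, 0, 0, 5]]]}}

```text
clock: 3.65
eef_pos: [0.4408, -0.3312, 0.1272]
tool_rot: [0.964, 0.264, 0.001, 0.007]
ft_force: [0.2, -0.7, -0.2]
grip_width: 0.0277
```

Emit:
{"name": "jog_arm", "arguments": {"deltas": [[[0, 0, 0, 0, 0, 0, 5], [0, 0, 0, 0, 0, 0, 5], [0, 0, -10, 0, 0, 0, 5], [0, 0, -20, 0, 0, 0, 5], [0, 0, -20, 0, 0, 0, 5]]]}}

```text
clock: 4.15
eef_pos: [0.4388, -0.3289, 0.1763]
tool_rot: [0.964, 0.265, -0.001, 0.004]
ft_force: [0.7, -0.3, -1.0]
grip_width: 0.0119
```

```bash
python3 -c "
from h import *
stat(); delta([.4376,-.3266,.119],down(31.6))"
```

```text
t 4.15 p [ 0.4388 -0.3289  0.1763] q6 [-0.64  0.34  0.08  1.31 -0.01  1.97] F [ 0.7 -0.3 -1. ] w 11.9
delta mm [ 0.4 -3.  57.3] deg [ 0.4  0.2 -0.9]
```

Emit:
{"name": "jog_arm", "arguments": {"deltas": [[[0, 0, -30, 0, 0, 0, 5], [0, 0, -30, 0, 0, 0, 5], [0, 0, -30, 0, 0, 0, 5], [0, 0, -25, 0, 0, 0, 5], [0, 0, 0, 0, 0, 0, 5]]]}}

```text
clock: 4.65
eef_pos: [0.4389, -0.3281, 0.3003]
tool_rot: [0.964, 0.265, 0.0, 0.006]
ft_force: [0.7, -0.1, -1.3]
grip_width: 0.0118
```

```bash
python3 - <<'E'
from h import *
stat(); c,im=shot('scene','s2'); r=masks_of('magnifier','scene'); print([(x['conf'],x['at']) for x in r])
delta([.6645,-.020,.29],down(31.6))
u,v=map(int,proj(c,tool()[:3,3])[0]); print(u,v)
cv2.imwrite('pics/s2c.png',cv2.resize(cv2.imread('pics/s2.png')[v-60:v+80,u-70:u+70],(600,600),interpolation=2))
E
```

```text
t 4.65 p [ 0.4389 -0.3281  0.3003] q6 [-0.64  0.32  0.36  1.61 -0.01  1.97] F [ 0.7 -0.1 -1.3] w 11.8
[(0.76, [115.5, 249.3]), (0.5, [161.9, 315.1])]
delta mm [ 351.9 -148.4    3.9] deg [ 0.3  0.3 -0.9]
111 247
```

View pics/s2c.png

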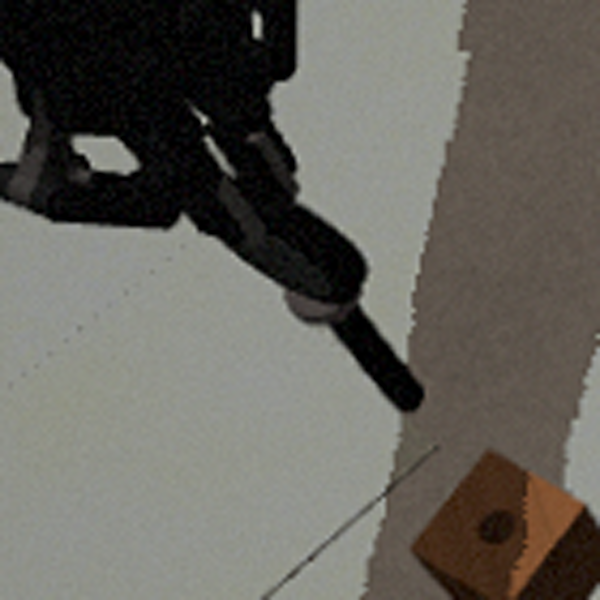

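```bash
python3 -c "
from h import *
delta([.597,-.062,.32],down(31.6)); T=tool(); c=cam('scene'); P=T[:3,3]
for z in (.117,.027): print(proj(c,P-[0,0,z]))
"
```

```text
delta mm [ 272.2 -146.6  -25.7] deg [ 0.3  0.3 -0.9]
[[136.39011462 281.79928307]]
[[117.4638938  256.00705675]]
```

Emit:
{"name": "jog_arm", "arguments": {"deltas": [[[42, -22, -4, 0, 0, 0, 5], [42, -22, -4, 0, 0, 0, 5], [42, -22, -4, 0, 0, 0, 5], [42, -22, -4, 0, 0, 0, 5], [42, -22, -4, 0, 0, 0, 5]]]}}

```text
clock: 5.25
eef_pos: [0.5599, -0.1252, 0.3039]
tool_rot: [0.966, 0.257, -0.01, -0.001]
ft_force: [1.4, -1.2, -0.5]
grip_width: 0.0115
```

```bash
python3 -c "
from h import *
stat();delta([.597,-.062,.32],down(31.6))
"
```

```text
t 5.25 p [ 0.5599 -0.1252  0.3039] q6 [-0.22  0.4   0.5   1.68 -0.01  2.41] F [ 1.4 -1.2 -0.5] w 11.5
delta mm [ 63.3 -36.5 -17. ] deg [-0.4  1.  -1.8]
```

Emit:
{"name": "jog_arm", "arguments": {"deltas": [[[30, -18, -8, 0, 0, -1, 5], [30, -18, -8, 0, 0, -1, 5], [0, 0, 0, 0, 0, 0, 5], [0, 0, 0, 0, 0, 0, 5]]]}}

```text
clock: 5.65
eef_pos: [0.5946, -0.0539, 0.3089]
tool_rot: [0.96, 0.279, -0.017, -0.005]
ft_force: [-0.1, -0.0, -1.1]
grip_width: 0.0116
```

```bash
python3 - <<'E'
from h import *
stat(); c,im=shot('wrist','w3'); print(proj(c,[[.6647,-.021,.14],[.576,-.026,.17]]))
for t in ['stand','magnifier','nut']: print(t,[(x['conf'],x['at']) for x in masks_of(t,'wrist')])
E
```

```text
t 5.65 p [ 0.5946 -0.0539  0.3089] q6 [-0.09  0.48  0.63  1.76 -0.    2.49] F [-0.1 -0.  -1.1] w 11.6
[[332.2011613  102.5295099 ]
 [274.18554413 209.83932773]]
stand [(0.55, [293.4, 137.6]), (0.55, [239.1, 170.0])]
magnifier [(0.56, [311.4, 283.0])]
nut []
```

View pics/w3.png

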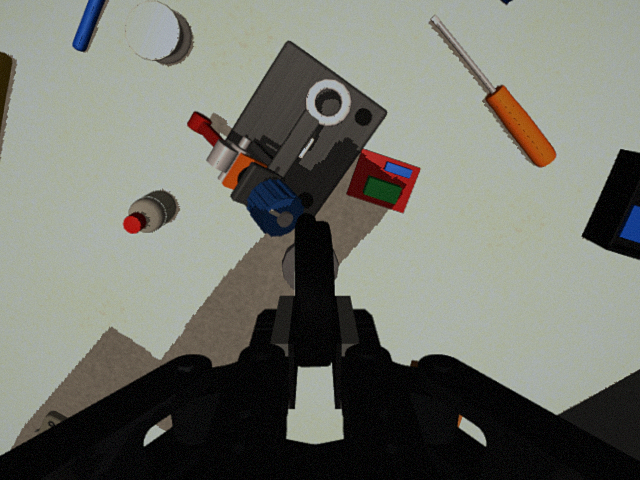

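```bash
python3 - <<'E'
from h import *
def ringc(im,box,thr):
    x0,y0,x1,y1=box; g=cv2.cvtColor(im,cv2.COLOR_BGR2GRAY)[y0:y1,x0:x1]
    n,l,s,ce=cv2.connectedComponentsWithStats((g>thr).astype(np.uint8)); k=1+s[1:,4].argmax()
    ct,_=cv2.findContours((l==k).astype(np.uint8),cv2.RETR_EXTERNAL,cv2.CHAIN_APPROX_NONE)
    e=cv2.fitEllipse(max(ct,key=len)); return np.array(e[0])+[x0,y0],e[1]
for n,f,b in (('wrist','w3',(298,72,360,134)),('scene','scene0',(335,275,363,303)),('top','top0',(324,183,347,204))):
    im=cv2.imread(f'pics/{f}.png')
    for thr in (110,130,150):
        try:
            p,ax=ringc(im,b,thr); print(n,thr,p.round(1),np.round(ax,1),onz(cam(n),p,.14).round(4))
        except Exception as e: print(n,thr,'x')
delta([.6635,-.0192,.30],down(31.6))
E
```

```text
wrist 110 [328.1 101.6] [43.5 45.3] [ 0.6638 -0.0201  0.14  ]
wrist 130 [328.1 101.6] [42.9 44.3] [ 0.6638 -0.02    0.14  ]
wrist 150 [327.9 101.5] [42.2 43.8] [ 0.6638 -0.0199  0.14  ]
scene 110 [349.6 287.5] [15.5 17.4] [ 0.6641 -0.0202  0.14  ]
scene 130 [349.6 287.8] [13.6 15.7] [ 0.6644 -0.0206  0.14  ]
scene 150 [357.5 278. ] [0.  0.7] [0.658  0.0038 0.14  ]
top 110 [335.1 190.3] [17.6 25. ] [ 0.6711 -0.0182  0.14  ]
top 130 [344.2 186.9] [4.3 7.2] [ 0.6791 -0.0383  0.14  ]
top 150 x
delta mm [78.3  6.2  8.2] deg [-1.   1.6  0.7]
```

Emit:
{"name": "jog_arm", "arguments": {"deltas": [[[40, 3, 0, -1, 1.5, 0.7, 5], [36, 3, 2, 0, 0, 0, 5], [0, 0, 0, 0, 0, 0, 5], [0, 0, 0, 0, 0, 0, 5]]]}}

```text
clock: 6.25
eef_pos: [0.6618, -0.0263, 0.3058]
tool_rot: [0.964, 0.267, -0.002, 0.0]
ft_force: [-1.0, 0.1, -0.4]
grip_width: 0.0117
```

```bash
python3 - <<'E'
from h import *
stat(); delta([.6639,-.0201,.28],down(31.6)); T=tool()
c,im=shot('scene','s4'); P=T[:3,3]
for z in (.117,.027): print(proj(c,P+T[:3,2]*z))
print('ring',proj(c,[.6639,-.0201,.14]))
u,v=map(int,proj(c,P)[0]); print(u,v)
cv2.imwrite('pics/s4c.png',cv2.resize(cv2.imread('pics/s4.png')[v-20:v+100,u-50:u+70],(600,600),interpolation=2))
E
```

```text
t 6.25 p [ 0.6618 -0.0263  0.3058] q6 [-0.04  0.62  0.85  1.81 -0.    2.56] F [-1.   0.1 -0.4] w 11.7
delta mm [ 5.1 -4.2 25.8] deg [-0.   0.3 -0.6]
[[347.21056268 275.6970092 ]]
[[350.00003171 248.53677281]]
ring [[349.60551377 287.41828035]]
350 239
```

View pics/s4c.png

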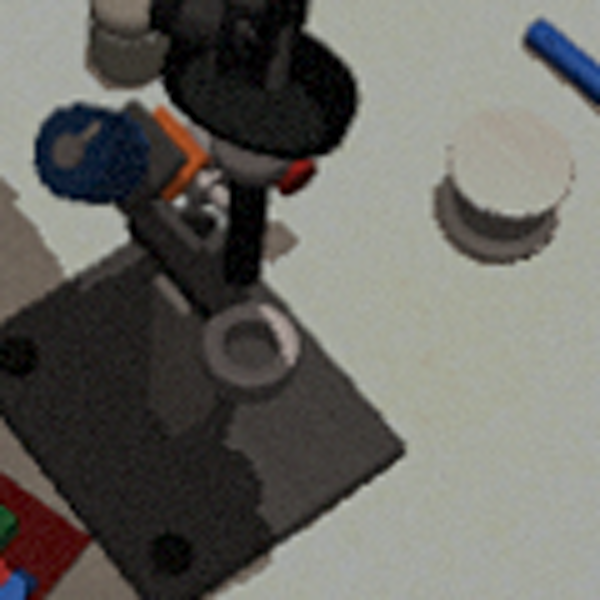

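Emit:
{"name": "jog_arm", "arguments": {"deltas": [[[4, -4, 10, 0, 0, 0, 5], [0, 0, 20, 0, 0, 0, 5], [0, 0, 10, 0, 0, 0, 5], [0, 0, 0, 0, 0, 0, 5]]]}}

```text
clock: 6.7
eef_pos: [0.6596, -0.0255, 0.2682]
tool_rot: [0.965, 0.264, -0.001, 0.001]
ft_force: [-0.0, 0.2, -1.6]
grip_width: 0.0116
```

```bash
python3 - <<'E'
from h import *
stat(); delta([.663,-.0211,.262],down(31.6)); T=tool(); P=T[:3,3]
for n,x0,y0 in (('scene',320,240),('top',305,165)):
    c,im=shot(n,'a5'+n); print(n,proj(c,P+T[:3,2]*.117),proj(c,[.6639,-.0201,.14]))
    a=cv2.resize(im[y0:y0+60,x0:x0+60,::-1],(400,400),interpolation=2); 
    b=a if n=='scene' else np.hstack([b,a])
cv2.imwrite('pics/a5.png',b)
E
```

```text
t 6.7 p [ 0.6596 -0.0255  0.2682] q6 [-0.04  0.59  0.7   1.69 -0.    2.57] F [-0.   0.2 -1.6] w 11.6
delta mm [ 5.2 -2.1  6.2] deg [ 0.1  0.1 -1. ]
scene [[345.93834888 284.64637628]] [[349.60551377 287.41828035]]
top [[338.74344721 193.750996  ]] [[336.01789055 193.38877276]]
```

View pics/a5.png

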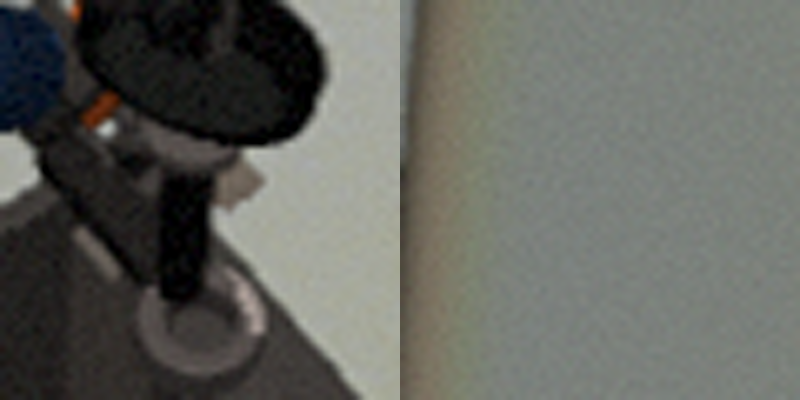

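```bash
python3 - <<'E'
from h import *
g=cv2.imread('pics/a5scene.png').max(2).astype(int); print(g[264:296:1,338:362])
T=tool();P=T[:3,3];c=cam('scene')
for z in (.05,.07,.09,.105,.112): print(z,proj(c,P+T[:3,2]*z).round(1))
E
```

```text
[[  6   8  16  16  23  36  45  51  58  65  76  68  74  66  50  48  46  81
  114 143 174 170 172 170]
 [ 27  16  20  23  44  58  36  30  42  45  54  50  45  45  52  64  81 107
  112 116 142 169 172 168]
 [ 28  29  23  48  61  60  39  19  23  15  28  23  33  23  66 106 109 116
  112 105 114 140 171 170]
 [ 29  43  50  62  68  59  25   1   1   3  13  10   4  11  67 116 109 115
  111 110 105 129 172 168]
 [ 32  28  46  56  67  50  19   7   0   0  12   0  13  31  72 109 105 105
  105 106 127 164 173 168]
 [ 31  31  30  40  47  39   6   6   6   8   0  14  16  23  77 109 105 104
  103 121 166 168 169 168]
 [ 36  36  39  30  38  27  13   6   4   7   2   5   1  52  92 109 106 127
  162 163 174 170 170 172]
 [ 36  35  25  32  33  27  13   1  14   0  19   5   0  71 144 142 126 161
  172 170 168 169 169 171]
 [ 33  22  35  33  27  24   4   0   8  19  10   2   0  81 152 169 161 170
  168 169 170 169 168 169]
 [ 31  35  37  30  32  30  13   9   0  11   5   0   6  73 152 176 171 170
  173 170 163 173 166 166]
 [ 37  32  34  35  30  26   2   7   6   0   0  11   0  53 133 176 174 169
  172 168 169 16
[... 1539 characters left out ...]
  71  86  83  79  70  64  61  65  61  62  64  63  65  70  74
   83  92  92  66  66  65]
 [ 51  46  34  57  83  87  82  78  72  64  64  61  62  66  67  61  70  83
   82  83  66  47  61  68]
 [ 52  50  43  50  68  86  84  85  85  79  67  67  66  66  73  79  81  91
   87  81  57  53  67  61]
 [ 49  49  48  36  52  76  85  83  81  83  80  82  81  82  79  78  84  86
   76  60  41  58  63  64]
 [ 54  48  45  42  42  48  70  85  85  85  87  80  82  84  82  90  89  81
   59  45  47  66  63  65]
 [ 47  46  46  42  39  39  46  49  67  85  95  95  86  86  88  75  60  52
   41  49  58  62  64  63]]
0.05 [[348.2 266.3]]
0.07 [[347.6 272.1]]
0.09 [[347.1 277.6]]
0.105 [[346.7 281.6]]
0.112 [[346.5 283.4]]
```

Emit:
{"name": "jog_arm", "arguments": {"deltas": [[[6, -2, 0, 0, 0, -1, 5], [0, 0, 0, 0, 0, 0, 5], [0, 0, 0, 0, 0, 0, 5]]]}}

```text
clock: 7.1
eef_pos: [0.6654, -0.0211, 0.2734]
tool_rot: [0.962, 0.272, 0.003, 0.002]
ft_force: [-0.7, 0.7, -1.4]
grip_width: 0.012
```

```bash
python3 -c "
from h import *
stat(); delta([.6635,-.0207,.245],down(31.6))"
```

```text
t 7.1 p [ 0.6654 -0.0211  0.2734] q6 [-0.03  0.59  0.73  1.7  -0.    2.56] F [-0.7  0.7 -1.4] w 12.0
delta mm [-1.6 -1.6 28.4] deg [ 0.3 -0.3  0. ]
```

Emit:
{"name": "jog_arm", "arguments": {"deltas": [[[-1.5, -1.5, 6, 0, 0, 0, 5], [0, 0, 7, 0, 0, 0, 5], [0, 0, 7, 0, 0, 0, 5], [0, 0, 0, 0, 0, 0, 5]]]}}

```text
clock: 7.5
eef_pos: [0.6637, -0.0204, 0.2518]
tool_rot: [0.962, 0.273, 0.003, 0.002]
ft_force: [-0.7, 0.1, -1.3]
grip_width: 0.0119
```

```bash
python3 -c "
from h import *
stat(); delta([.6635,-.0207,.245],down(31.6))"
```

```text
t 7.5 p [ 0.6637 -0.0204  0.2518] q6 [-0.03  0.58  0.65  1.63 -0.    2.56] F [-0.7  0.1 -1.3] w 11.9
delta mm [-0.4  0.1  6.8] deg [ 0.4 -0.3  0. ]
```

Emit:
{"name": "jog_arm", "arguments": {"deltas": [[[0, 0, 7, 0, 0, 0, 5], [0, 0, 7, 0, 0, 0, 5], [0, 0, 0, 0, 0, 0, 5]]]}}

```text
clock: 7.8
eef_pos: [0.6635, -0.0205, 0.2357]
tool_rot: [0.962, 0.273, 0.003, 0.002]
ft_force: [-0.1, 0.4, -1.1]
grip_width: 0.0119
```

```bash
python3 -c "
from h import *
stat(); delta([.6635,-.0207,.175],down(31.6))"
```

```text
t 7.8 p [ 0.6635 -0.0205  0.2357] q6 [-0.03  0.58  0.61  1.59 -0.    2.56] F [-0.1  0.4 -1.1] w 11.9
delta mm [-0.3 -0.2 60.7] deg [ 0.3 -0.2  0. ]
```

No contact force: the foot is in the hole. Continue down.

Emit:
{"name": "jog_arm", "arguments": {"deltas": [[[0, 0, 15, 0, 0, 0, 5], [0, 0, 15, 0, 0, 0, 5], [0, 0, 12, 0, 0, 0, 5], [0, 0, 5, 0, 0, 0, 5], [0, 0, 0, 0, 0, 0, 5]]]}}

```text
clock: 8.3
eef_pos: [0.664, -0.0206, 0.1875]
tool_rot: [0.962, 0.273, 0.003, 0.002]
ft_force: [0.5, 0.0, -1.3]
grip_width: 0.0117
```

```bash
python3 -c "
from h import *
stat(); delta([.6635,-.0207,.165],down(31.6))"
```

```text
t 8.3 p [ 0.664  -0.0206  0.1875] q6 [-0.03  0.58  0.49  1.47 -0.    2.56] F [ 0.5  0.  -1.3] w 11.7
delta mm [-0.6 -0.4 22.5] deg [ 0.4 -0.3  0. ]
```

Emit:
{"name": "jog_arm", "arguments": {"deltas": [[[0, 0, 8, 0, 0, 0, 5], [0, 0, 5, 0, 0, 0, 5], [0, 0, 3, 0, 0, 0, 5], [0, 0, 0, 0, 0, 0, 5]]]}}

```text
clock: 8.7
eef_pos: [0.6651, -0.0207, 0.1719]
tool_rot: [0.962, 0.273, 0.005, 0.003]
ft_force: [-0.5, 0.5, -1.7]
grip_width: 0.0119
```

Emit:
{"name": "jog_arm", "arguments": {"deltas": [[[0, 0, 2, 0, 0, 0, 5], [0, 0, 2, 0, 0, 0, 5], [0, 0, 0, 0, 0, 0, 5]]]}}

```text
clock: 9.0
eef_pos: [0.6657, -0.0207, 0.1685]
tool_rot: [0.962, 0.273, 0.005, 0.003]
ft_force: [0.1, 0.5, -1.4]
grip_width: 0.0122
```

Emit:
{"name": "jog_arm", "arguments": {"deltas": [[[-1, 0, 2, 0, 0, 0, 5], [0, 0, 2, 0, 0, 0, 5], [0, 0, 0, 0, 0, 0, 5]]]}}

```text
clock: 9.3
eef_pos: [0.6665, -0.0206, 0.1689]
tool_rot: [0.962, 0.273, 0.009, 0.003]
ft_force: [0.5, -1.0, -1.3]
grip_width: 0.0115
```

Emit:
{"name": "jog_arm", "arguments": {"deltas": [[[0, 0, 1.5, 0, 0, 0, 5], [0, 0, 0, 0, 0, 0, 5]]]}}

```text
clock: 9.5
eef_pos: [0.6669, -0.0205, 0.1683]
tool_rot: [0.962, 0.273, 0.01, 0.003]
ft_force: [-0.1, -0.2, -0.6]
grip_width: 0.0118
```

Emit:
{"name": "jog_arm", "arguments": {"deltas": [[[0, 0, 0, 0, 0, 0, 30], [0, 0, 0, 0, 0, 0, 60], [0, 0, 0, 0, 0, 0, 60], [0, 0, 0, 0, 0, 0, 60]]]}}

```text
clock: 9.9
eef_pos: [0.6668, -0.0207, 0.1673]
tool_rot: [0.962, 0.273, 0.009, 0.003]
ft_force: [-0.5, 0.1, 0.5]
grip_width: 0.0599
```

```bash
python3 - <<'E'
from h import *
stat(); c,im=shot('scene','s6'); r=masks_of('magnifier','scene')[0]; print(r['conf'],r['at'],proj(c,[.6639,-.0201,.178]))
print(tool().round(3))
E
```

```text
t 9.9 p [ 0.6668 -0.0207  0.1673] q6 [-0.03  0.58  0.43  1.4  -0.    2.56] F [-0.5  0.1  0.5] w 59.9
0.74 [330.4, 299.4] [[350.67103766 277.63494365]]
[[ 0.851  0.525  0.019  0.667]
 [ 0.525 -0.851 -0.002 -0.021]
 [ 0.016  0.012 -1.     0.167]
 [ 0.     0.     0.     1.   ]]
```

Emit:
{"name": "jog_arm", "arguments": {"deltas": [[[0, 0, -15, 0, 0, 0, 60], [0, 0, -30, 0, 0, 0, 60], [0, 0, -40, 0, 0, 0, 60], [0, 0, -40, 0, 0, 0, 60], [0, 0, 0, 0, 0, 0, 60]]]}}

```text
clock: 10.5
eef_pos: [0.6627, -0.0205, 0.2938]
tool_rot: [0.962, 0.273, 0.006, 0.003]
ft_force: [1.5, 0.8, 0.5]
grip_width: 0.0598
```

```bash
python3 - <<'E'
from h import *
stat(); c,im=shot('scene','s7'); r=masks_of('magnifier','scene'); print([(x['conf'],x['at']) for x in r],proj(c,[.6639,-.0201,.178]))
cw,iw=shot('wrist','w7')
a=cv2.resize(im[210:330,290:410,::-1],(400,400),interpolation=2); b=cv2.resize(iw[:,:,::-1],(400,300))
z=np.zeros((400,800,3),np.uint8); z[:,:400]=a; z[:300,400:]=b; cv2.imwrite('pics/s7c.png',z)
E
```

```text
t 10.5 p [ 0.6627 -0.0205  0.2938] q6 [-0.03  0.59  0.77  1.74 -0.    2.56] F [1.5 0.8 0.5] w 59.8
[(0.58, [351.1, 278.6]), (0.48, [352.4, 254.7])] [[350.67103766 277.63494365]]
```

View pics/s7c.png

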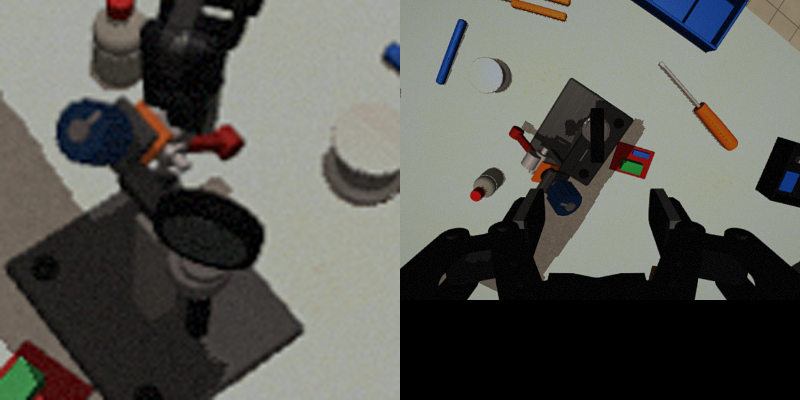

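```bash
cat >> h.py <<'E'
import os,json
def stand(N=(.577,-.0265),yaw=88.0): # nut xy, world yaw of stand x
    t=np.radians(yaw); Rs=np.array([[np.cos(t),-np.sin(t),0],[np.sin(t),np.cos(t),0],[0,0,1]])
    o=np.array([N[0],N[1],0])-Rs@[-.060*np.tan(np.radians(40)),0,0]; return Rs,o
def nutR(Rs,phi): # tool z along -skewer; phi turns tool about z (deg), phi=0: tool x along stand -y(away from robot)
    s=np.radians(40); z=Rs@[np.sin(s),0,-np.cos(s)]; x=Rs@[0,-1,0]; y=np.cross(z,x)
    return np.c_[x,y,z]@R.from_euler('z',phi,degrees=True).as_matrix()
E
python3 - <<'E'
from h import *
c=cam('wrist'); camera('wrist')
for t in ['nut','nut_centre','plate_underside','lever_end','lever']:
    for x in masks_of(t,'wrist')[:1]: print(t,x['conf'],x['at'],x['pixels'].sum(),onz(c,x['at'],.17).round(4))
v,u=np.nonzero(masks_of('nut','wrist')[0]['pixels']); print(u.min(),u.max(),v.min(),v.max())
Rs,o=stand()
print('stand o',o, 'ring in stand',Rs.T@(np.array([.6639,-.0201,0])-o))
# project model nut silhouette centre in the three cams
s=np.radians(40); zz=Rs@[-np.sin(s),0,np.cos(s)]; ex=Rs@[0,1,0]; ey=np.cross(zz,ex); a=np.linspace(0,2*np.pi,50)
N=np.array([.577,-.0265,.17]); P=np.concatenate([N+.017*np.outer(np.cos(a),ex)+.017*np.outer(np.sin(a),ey)+k*.014*zz for k in(-1,1)])
for n in('wrist','scene','top'): q=proj(cam(n),P); print(n,q.min(0).round(1),q.max(0).round(1))
for n in('scene','top'):
    im=cv2.imread(f'pics/{n}0.png').astype(int); m=(im[:,:,0]>im[:,:,2]+30); 
    w=np.zeros_like(m); x0,y0=((295,230) if n=='scene' else (322,210)); w[y0:y0+40,x0:x0+40]=1
    v,u=np.nonzero(m&w); print(n,u.min(),v.min(),u.max(),v.max())
im=cv2.imread('pics/w7.png').astype(int); m=(im[:,:,0]>im[:,:,2]+30); v,u=np.nonzero(m[270:360,200:300]); print(np.percentile(u+200,[0,1,99,100]),np.percentile(v+270,[0,1,99,100]))
for ph in (0,-150,180): delta([.577,-.0265,.17],nutR(Rs,ph))
E
```

```text
nut 0.83 [263.3, 316.1] 2346 [ 0.578  -0.0256  0.17  ]
nut_centre 0.68 [258.5, 309.9] 2990 [ 0.5805 -0.02    0.17  ]
plate_underside 0.82 [228.9, 271.5] 672 [0.5959 0.0134 0.17  ]
lever_end 0.71 [204.5, 246.2] 1685 [0.6036 0.0376 0.17  ]
lever 0.89 [205.4, 244.8] 1709 [0.6049 0.0375 0.17  ]
235 291 288 345
stand o [0.57875705 0.02381531 0.        ] ring in stand [-0.04091711 -0.08662371  0.        ]
wrist [235.4 287.9] [293. 347.]
scene [305.7 238.8] [329.4 258.4]
top [329.2 219.1] [349.8 236.9]
scene 307 240 329 258
top 330 219 348 233
[237. 239. 289. 289.] [290.   293.14 343.   344.  ]
delta mm [-73.7 -38.5 115.7] deg [38.9 11.8 32.3]
delta mm [-73.7 -38.5 115.7] deg [  -1.5   47.5 -110.8]
delta mm [-73.7 -38.5 115.7] deg [ -15.3   50.6 -138.7]
```

Emit:
{"name": "jog_arm", "arguments": {"deltas": [[[-40, 7, 3, 0, 0, 0, 60], [-40, 7, 3, 0, 0, 0, 60], [-36, 7, 3, 0, 0, -8, 60], [0, 0, 0, 0, 3.3, -7.7, 60], [0, 0, 0, 0, 3.3, -7.7, 60]]]}}

```text
clock: 11.5
eef_pos: [0.57, -0.099, 0.2704]
tool_rot: [0.881, 0.47, 0.052, -0.022]
ft_force: [-0.2, -0.3, 0.4]
grip_width: 0.0599
```

Emit:
{"name": "jog_arm", "arguments": {"deltas": [[[0, 0, 0, 0, 3.3, -7.7, 60], [0, 0, 0, 0, 3.3, -7.7, 60], [0, 0, 0, 0, 3.3, -7.7, 60], [0, 0, 0, 0, 3.3, -7.7, 60], [0, 0, 0, 0, 3.3, -7.7, 60]]]}}

```text
clock: 12.0
eef_pos: [0.5676, -0.0989, 0.2722]
tool_rot: [0.653, 0.731, 0.184, -0.068]
ft_force: [0.2, -0.1, 0.9]
grip_width: 0.0602
```

```bash
python3 - <<'E'
from h import *
stat(); Rs,o=stand(); N=np.array([.577,-.0265,.17])
for ph in (-150,): Q=nutR(Rs,ph); delta(N+Q[:,2]*-.09,Q)
E
```

```text
t 12.0 p [ 0.5676 -0.0989  0.2722] q6 [-0.4   0.36  0.29  1.51  0.39  1.06] F [ 0.2 -0.1  0.9] w 60.2
delta mm [ 1.3  2.4 37. ] deg [ -4.8  20.  -48.5]
```

Emit:
{"name": "jog_arm", "arguments": {"deltas": [[[0, 0, 4, -0.8, 3.2, -7.8, 60], [0, 0, 4, -0.8, 3.2, -7.8, 60], [0, 0, 4, -0.8, 3.2, -7.8, 60], [0, 0, 4, -0.8, 3.2, -7.8, 60], [0, 0, 4, -0.8, 3.2, -7.8, 60]]]}}

```text
clock: 12.5
eef_pos: [0.5693, -0.091, 0.2556]
tool_rot: [0.338, 0.885, 0.31, -0.077]
ft_force: [0.1, -0.9, -0.7]
grip_width: 0.0597
```

```bash
python3 - <<'E'
from h import *
stat(); Rs,o=stand(); N=np.array([.577,-.0265,.17])
for ph in (-150,): Q=nutR(Rs,ph); delta(N+Q[:,2]*-.09,Q)
E
```

```text
t 12.5 p [ 0.5693 -0.091   0.2556] q6 [-0.49  0.55  0.42  1.71  0.6   0.15] F [ 0.1 -0.9 -0.7] w 59.7
delta mm [-6.4 -0.8 17.7] deg [-0.7  4.1 -8.8]
```

Finish alignment at the stand-off, and confirm the nut centring with the wrist camera numerically.

Emit:
{"name": "jog_arm", "arguments": {"deltas": [[[-6, -1, 10, -0.6, 4, -7, 60], [0, 0, 6, 0, 0, 0, 60], [0, 0, 0, 0, 0, 0, 60]]]}}

```text
clock: 12.8
eef_pos: [0.5739, -0.086, 0.2351]
tool_rot: [0.273, 0.899, 0.331, -0.091]
ft_force: [-0.0, 0.5, 0.2]
grip_width: 0.0601
```

```bash
python3 - <<'E'
from h import *
stat(); Rs,o=stand(); N=np.array([.577,-.0265,.17]); Q=nutR(Rs,-150); delta(N+Q[:,2]*-.0,Q)
c,im=shot('wrist','w8')
for t in ['nut','plate_underside','lever_end']:
    for x in masks_of(t,'wrist')[:1]:
        v,u=np.nonzero(x['pixels']); print(t,x['conf'],x['at'],u.min(),u.max(),v.min(),v.max())
s=np.radians(40); zz=Rs@[-np.sin(s),0,np.cos(s)]; ex=Rs@[0,1,0]; ey=np.cross(zz,ex); a=np.linspace(0,2*np.pi,50)
P=np.concatenate([N+.017*np.outer(np.cos(a),ex)+.017*np.outer(np.sin(a),ey)+k*.014*zz for k in(-1,1)])
q=proj(c,P); print(q.min(0).round(1),q.max(0).round(1)); top=proj(c,N+.014*zz+0*ex); print('top face c',top)
E
```

```text
t 12.8 p [ 0.5739 -0.086   0.2351] q6 [-0.49  0.63  0.47  1.77  0.62 -0.01] F [-0.   0.5  0.2] w 60.1
delta mm [ 0.6  3.7 88.2] deg [ 0.  -0.3 -1.9]
nut 0.74 [401.6, 159.2] 374 426 122 195
plate_underside 0.33 [170.6, 337.5] 149 187 313 357
[293.1 202.9] [349.  265.6]
top face c [[321.07381531 239.21283195]]
```

View pics/w8.png

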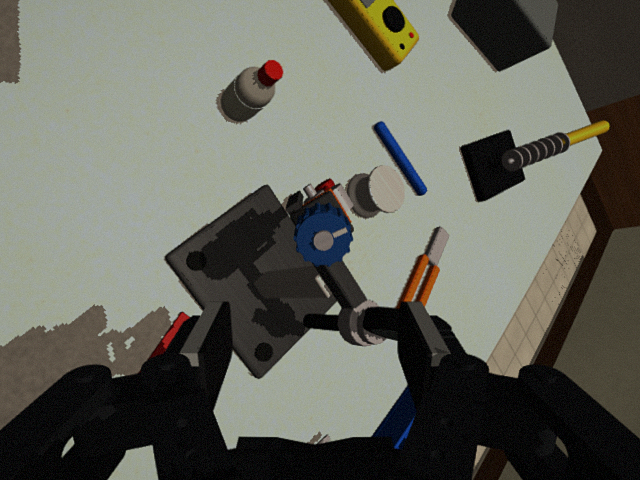

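Emit:
{"name": "jog_arm", "arguments": {"deltas": [[[1, 4, 15, 0, 0, -1, 60], [0, 0, 25, 0, 0, 0, 60], [0, 0, 25, 0, 0, 0, 60], [0, 0, 20, 0, 0, 0, 60], [0, 0, 0, 0, 0, 0, 60]]]}}

```text
clock: 13.5
eef_pos: [0.5787, -0.0276, 0.1843]
tool_rot: [0.263, 0.903, 0.33, -0.075]
ft_force: [-0.3, -0.5, -0.4]
grip_width: 0.0598
```

```bash
python3 - <<'E'
from h import *
stat(); Rs,o=stand(); N=np.array([.577,-.0265,.17]); Q=nutR(Rs,-150); delta(N+Q[:,2]*.019,Q)
E
```

```text
t 13.5 p [ 0.5787 -0.0276  0.1843] q6 [-0.4   0.57  0.26  1.52  0.64  0.07] F [-0.3 -0.5 -0.4] w 59.8
delta mm [-2.2 -8.1 30.6] deg [ 0.   1.  -0.2]
```

Emit:
{"name": "jog_arm", "arguments": {"deltas": [[[-2, -8, 4, 0, 1, 0, 60], [0, 0, 10, 0, 0, 0, 60], [0, 0, 10, 0, 0, 0, 60], [0, 0, 0, 0, 0, 0, 60]]]}}

```text
clock: 13.9
eef_pos: [0.5783, -0.0197, 0.1641]
tool_rot: [0.26, 0.903, 0.332, -0.079]
ft_force: [0.2, -0.1, 0.7]
grip_width: 0.06
```

```bash
python3 - <<'E'
from h import *
stat(); Rs,o=stand(); N=np.array([.577,-.0265,.17]); Q=nutR(Rs,-150); delta(N+Q[:,2]*.019,Q)
E
```

```text
t 13.9 p [ 0.5783 -0.0197  0.1641] q6 [-0.39  0.59  0.22  1.48  0.65  0.08] F [ 0.2 -0.1  0.7] w 60.0
delta mm [ 0.3 -1.8 10. ] deg [0.1 0.4 0. ]
```

Emit:
{"name": "jog_arm", "arguments": {"deltas": [[[0, -2, 9, 0, 0, 0, 60], [0, 0, 0, 0, 0, 0, 25], [0, 0, 0, 0, 0, 0, 20], [0, 0, 0, 0, 0, 0, 20], [0, 0, 0, 0, 0, 0, 20]]]}}

```text
clock: 14.4
eef_pos: [0.5781, -0.0157, 0.1559]
tool_rot: [0.26, 0.903, 0.332, -0.079]
ft_force: [-0.8, -0.1, 0.4]
grip_width: 0.0204
```

```bash
python3 - <<'E'
from h import *
stat(); Rs,o=stand(); N=np.array([.577,-.0265,.17]); Q=nutR(Rs,-150); delta(N+Q[:,2]*.019,Q); print(get_obs()['ft_torque'])
E
```

```text
t 14.4 p [ 0.5781 -0.0157  0.1559] q6 [-0.39  0.59  0.2   1.45  0.65  0.09] F [-0.8 -0.1  0.4] w 20.4
delta mm [1.  0.3 1.3] deg [0.1 0.5 0. ]
[-0.63131105  0.04528183  0.02103933]
```

Emit:
{"name": "jog_arm", "arguments": {"deltas": [[[0, 0, 0, 0, 0, 0, 20], [0, 0, 0, 0, 0, 0, 20]]]}}

```text
clock: 14.6
eef_pos: [0.5782, -0.0159, 0.1561]
tool_rot: [0.26, 0.903, 0.332, -0.078]
ft_force: [0.0, 0.6, -0.1]
grip_width: 0.0201
```

```bash
python3 - <<'E'
from h import *
stat(); Rs,o=stand(); N=np.array([.577,-.0265,.17])
o_=get_obs(); print(o_['ft_torque'],o_['ft_force'])
c,im=shot('wrist','w9'); im=im.astype(int)
m=(im[:,:,2]>im[:,:,0]+25); m[:200]=0
n,l,s,ce=cv2.connectedComponentsWithStats(m.astype(np.uint8)); 
for k in np.argsort(-s[1:,4])[:4]+1: print(s[k],ce[k])
s=np.radians(40); zz=Rs@[-np.sin(s),0,np.cos(s)]; ex=Rs@[0,1,0]; ey=np.cross(zz,ex); a=np.linspace(0,2*np.pi,50)
P=np.concatenate([N+.017*np.outer(np.cos(a),ex)+.017*np.outer(np.sin(a),ey)+k*.014*zz for k in(-1,1)])
q=proj(c,P); print(q.min(0).round(1),q.max(0).round(1))
print('pads', proj(c,tool()[:3,3]), proj(c,(tool()@[0,.01,-.019,1])[:3]), proj(c,(tool()@[0,-.01,-.019,1])[:3]))
print([(x['conf'],x['at'],x['pixels'].sum()) for x in masks_of('nut','wrist')])
E
```

```text
t 14.6 p [ 0.5782 -0.0159  0.1561] q6 [-0.39  0.59  0.2   1.45  0.65  0.09] F [ 0.   0.6 -0.1] w 20.1
[-0.67632591 -0.00166939  0.0288552 ] [ 0.01589511  0.62294331 -0.12264795]
[ 276  251   90  107 4571] [317.93590024 301.1402319 ]
[437 461  25  19 161] [448.52173913 470.36024845]
[429 200  18  12 158] [438.75316456 204.7721519 ]
[473 417  18  18 148] [480.37162162 425.44594595]
[270.4 251.1] [362.2 358.2]
pads [[315.19603492 287.58263682]] [[340.37106535 305.98387162]] [[290.22121726 305.98107115]]
[(0.77, [319.0, 299.0], np.int64(6225))]
```

View pics/w9.png

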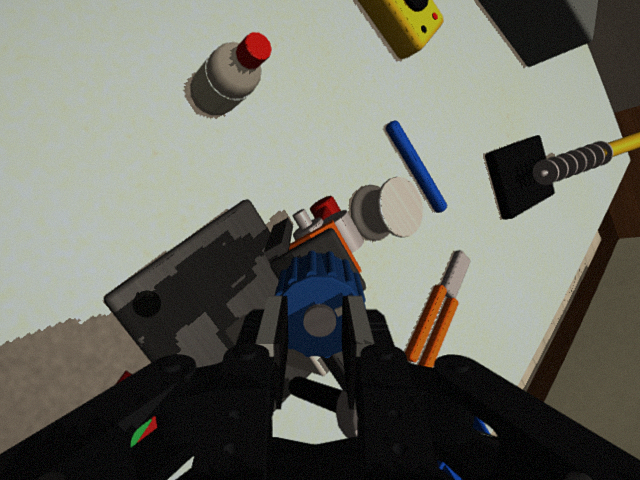

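Emit:
{"name": "jog_arm", "arguments": {"deltas": [[[0, 0, 0, 0, 0, 0, 5], [0, 0, 0, 0, 0, 0, 5], [0, 0, 0, 0, 0, 0, 5]]]}}

```text
clock: 15.0
eef_pos: [0.5781, -0.0158, 0.1559]
tool_rot: [0.26, 0.903, 0.332, -0.079]
ft_force: [0.5, -1.4, 0.2]
grip_width: 0.0047
```

```bash
python3 - <<'E'
from h import *
from workcell import camera_model
m=camera_model('wrist'); f=240/np.tan(np.radians(m['fovy'])/2)
def mk(p,q):
    T=np.eye(4);T[:3,:3]=R.from_quat(q).as_matrix();T[:3,3]=p; return (m,T@np.array(m['T_tool_cam']),f)
c8=mk([.5739,-.086,.2351],[.273,.899,.331,-.091]); c9=mk([.5782,-.0159,.1561],[.26,.903,.332,-.078])
S,T=cam('scene'),cam('top')
Rs,o=stand(); s=np.radians(40); zz=Rs@[-np.sin(s),0,np.cos(s)]; N=np.array([.577,-.0265,.17])
F=N+.014*zz; print('model face',F, proj(c8,F),proj(c9,F))
print('tri hub w8,w9',tri([c8,c9],[(323,240),(320,320)]))
# hub in scene0 zoom (113,82)/3.636->; top zoom (652,220)
hs=(285+113/3.636,225+82/3.636); print(hs, proj(S,F),proj(T,F)); ht=(285+(645-364)/4.85,180+222/4.85); print(ht)
print(tri([S,T],[hs,ht]), tri([S,T,c8,c9],[hs,ht,(323,240),(320,320)]))
im=cv2.imread('pics/w9.png'); print(im[280:420:8,255:380:6].max(2))
E
```

```text
model face [ 0.57668594 -0.03549354  0.18072462] [[321.22454915 239.27397029]] [[316.37800639 318.43056925]]
tri hub w8,w9 [ 0.57754105 -0.03529124  0.1818326 ]
(316.0781078107811, 247.55225522552254) [[313.51178319 248.10409588]] [[343.93779377 226.96542591]]
(342.9381443298969, 225.77319587628867)
[ 0.57922012 -0.03257437  0.18264257] [ 0.57881269 -0.03307581  0.17982914]
[[ 64  62  61  64  33  16  92  31  83  94  90  87  89  94  79  41  73  55
   78 189 188]
 [ 67  58  62  61  30  22  90  93  93  92  95  88  88  93  91  91 100  48
   39 189 192]
 [ 63  62  67  61  64  22  91  92  90  88  97  91  95  72  49  16  57  57
   83 193 193]
 [ 65  70  73  73  75  10  93  94  87  70  44  47  46  47  46  20  73  81
   65 188 191]
 [  6   8  70  68  30  23  91  45  55  69  73  63  69  54  89   5  72  75
   71  10  19]
 [  4  42  72  69  12  20  46  46  48  67  66  67  61  74  50   3  11  71
   65  20  14]
 [  9  75  74  70  10  17  42  52  46  68  68  62  73  68  46   6  18  73
   71  71  15]
 [  9  64  73  74  10  10  48  43  45  49  54  63  44  51  48   2  14  76
   71  75  18]
 [ 18 127 1
[... 179 characters left out ...]
6  13  24  11  46  43  42  47 186 110  16  18  30   6  20  17
    8  16  18]
 [  0  10  15  19  13  17  62  47  46  44  36 188  85  14  11  14  16   6
   14   9  10]
 [ 19   9   9  13  13  56  60  38  58 196 189 170 187 148  13  14  13  10
   10  19   6]
 [ 11  11  13  12   8  26   4   0   0   8   3  15 193 192  80  17  14  11
   12   0  12]
 [ 16  12  19  20  13  26   2   0  11  13   0   0   7   3   6  30   3   9
   12  22   6]
 [ 16  19  17  14   6 146 187 191 164  10   5   0   3   3  39  35  19   1
    5   2  22]
 [  5  16  15  33  16 189 189 188 188 190 187 197  18   0  41  39  15   2
   13  18  14]
 [ 15   1  13 192 189 191 190 188 190 190 186 187 188 190  34  39  41  43
    4  13  17]]
```

Emit:
{"name": "jog_arm", "arguments": {"deltas": [[[0, 0, -3, 0, 0, 0, 60], [0, 0, 0, 0, 0, 0, 60], [0, 0, 0, 0, 0, 0, 60], [0, 0, 8, 0, 0, 0, 60], [0, 0, 0, 0, 0, 0, 60]]]}}

```text
clock: 15.5
eef_pos: [0.5784, -0.0125, 0.1518]
tool_rot: [0.261, 0.903, 0.332, -0.078]
ft_force: [0.4, 0.2, 0.0]
grip_width: 0.0601
```

Emit:
{"name": "jog_arm", "arguments": {"deltas": [[[0, 0, 8, 0, 0, 0, 60], [0, 0, 0, 0, 0, 0, 60]]]}}

```text
clock: 15.7
eef_pos: [0.5784, -0.0067, 0.1448]
tool_rot: [0.261, 0.903, 0.332, -0.079]
ft_force: [0.7, -0.6, -0.0]
grip_width: 0.0603
```

Emit:
{"name": "jog_arm", "arguments": {"deltas": [[[0, 0, 7, 0, 0, 0, 60], [0, 0, 0, 0, 0, 0, 60]]]}}

```text
clock: 15.9
eef_pos: [0.5784, -0.0015, 0.1387]
tool_rot: [0.26, 0.903, 0.332, -0.079]
ft_force: [0.2, 0.5, -0.1]
grip_width: 0.0599
```

```bash
python3 - <<'E'
from h import *
stat(); Rs,o=stand(); N=np.array([.577,-.0265,.17]); Q=nutR(Rs,-150); delta(N+Q[:,2]*.045,Q); delta(N+Q[:,2]*.0,Q); print(get_obs()['ft_torque'])
E
```

```text
t 15.9 p [ 0.5784 -0.0015  0.1387] q6 [-0.36  0.59  0.16  1.39  0.65  0.11] F [ 0.2  0.5 -0.1] w 59.9
delta mm [0.9 0.5 4.9] deg [ 0.1  0.4 -0. ]
delta mm [  0.6   0.6 -40.1] deg [ 0.1  0.4 -0. ]
[-0.59902732  0.06214626 -0.03420834]
```

Close here and see whether the width stops at ~34.

Emit:
{"name": "jog_arm", "arguments": {"deltas": [[[1, 0, 0, 0, 0, 0, 20], [0, 0, 0, 0, 0, 0, 15], [0, 0, 0, 0, 0, 0, 15], [0, 0, 0, 0, 0, 0, 15], [0, 0, 0, 0, 0, 0, 15]]]}}

```text
clock: 16.4
eef_pos: [0.5785, 0.0002, 0.1406]
tool_rot: [0.26, 0.903, 0.333, -0.078]
ft_force: [0.9, 0.6, 0.5]
grip_width: 0.0322
```

Emit:
{"name": "jog_arm", "arguments": {"deltas": [[[0, 0, 0, 0, 0, 8, 15], [0, 0, 0, 0, 0, 8, 15], [0, 0, 0, 0, 0, 8, 15], [0, 0, 0, 0, 0, 8, 15], [0, 0, 0, 0, 0, 8, 15]]]}}

```text
clock: 16.9
eef_pos: [0.5795, 0.0008, 0.1412]
tool_rot: [0.561, 0.754, 0.285, -0.19]
ft_force: [0.8, 1.8, -0.6]
grip_width: 0.0322
```

```bash
cat >> h.py <<'E'
def nutstat():
    stat(); Rs,o=stand(); N=np.array([.577,-.0265,.17]); T=tool(); zt=nutR(Rs,0)[:,2]
    w=T[:3,:3].T@(N-T[:3,3]); ob=get_obs()
    M=nutR(Rs,-150).T@T[:3,:3]; print('nut in tool mm',(w*1e3).round(1),'twist deg',np.degrees(np.arctan2(M[1,0],M[0,0])).round(1),'axis err',(T[:3,:3].T@zt).round(3),'tz',(T[:3,:3].T@ob['ft_torque']).round(2))
E
python3 -c "
from h import *
nutstat()"
```

```text
t 16.9 p [0.5795 0.0008 0.1412] q6 [-0.36  0.59  0.16  1.39  0.66  0.83] F [ 0.8  1.8 -0.6] w 32.2
nut in tool mm [ -1.9  -1.8 -39.7] twist deg 41.1 axis err [ 0.002 -0.011  1.   ] tz [ 0.26 -0.53 -0.35]
```

Emit:
{"name": "jog_arm", "arguments": {"deltas": [[[0, 0, 0, 0, 0, 8, 15], [0, 0, 0, 0, 0, 8, 15], [0, 0, 0, 0, 0, 8, 15], [0, 0, 0, 0, 0, 8, 15], [0, 0, 0, 0, 0, 8, 15]]]}}

```text
clock: 17.4
eef_pos: [0.5807, 0.0006, 0.1412]
tool_rot: [0.791, 0.507, 0.2, -0.277]
ft_force: [0.1, 0.2, -0.0]
grip_width: 0.0319
```

Emit:
{"name": "jog_arm", "arguments": {"deltas": [[[0, 0, 0, 0, 0, 8, 15], [0, 0, 0, 0, 0, 8, 15], [0, 0, 0, 0, 0, 8, 15], [0, 0, 0, 0, 0, 8, 15], [0, 0, 0, 0, 0, 6, 15]]]}}

```text
clock: 17.9
eef_pos: [0.5816, -0.0, 0.1406]
tool_rot: [0.916, 0.212, 0.095, -0.327]
ft_force: [-0.4, -0.7, -0.4]
grip_width: 0.0319
```

```bash
python3 - <<'E'
from h import *
nutstat()
c,im=shot('wrist','w10')
for n in ('wrist','scene','top'):
    if n!='wrist': shot(n,'b10'+n)
    for t in ('plate_underside','lever_end','lever'):
        for x in masks_of(t,n)[:1]:
            v,u=np.nonzero(x['pixels']); print(n,t,round(x['conf'],2),x['at'],len(u),u.min(),u.max(),v.min(),v.max())
E
```

```text
t 17.9 p [ 0.5816 -0.      0.1406] q6 [-0.36  0.59  0.16  1.39  0.66  2.24] F [-0.4 -0.7 -0.4] w 31.9
nut in tool mm [ -3.5  -0.1 -39.7] twist deg 121.7 axis err [-0.011 -0.008  1.   ] tz [-0.36 -0.5  -0.37]
wrist plate_underside 0.77 [307.0, 248.3] 832 268 341 236 291
wrist lever_end 0.94 [289.8, 238.1] 1661 263 340 210 272
wrist lever 0.98 [292.7, 238.0] 1759 263 340 209 273
scene plate_underside 0.47 [336.7, 251.6] 73 333 342 241 257
scene lever_end 0.48 [347.7, 251.6] 274 337 362 240 259
scene lever 0.65 [330.8, 296.4] 4420 292 379 240 343
top plate_underside 0.62 [320.6, 234.3] 109 316 328 224 238
top lever_end 0.52 [307.5, 232.5] 212 290 317 227 241
top lever 0.51 [306.6, 237.6] 227 290 318 227 241
```

Emit:
{"name": "jog_arm", "arguments": {"deltas": [[[0, 0, 0, 0, 0, 0, 60], [0, 0, 0, 0, 0, 0, 60], [0, 0, -5, 0, 0, 0, 60], [0, 0, -30, 0, 0, 0, 60], [0, 0, -40, 0, 0, 0, 60]]]}}

```text
clock: 19.0
eef_pos: [0.5754, -0.0453, 0.1964]
tool_rot: [0.914, 0.216, 0.092, -0.33]
ft_force: [1.0, -0.6, -0.4]
grip_width: 0.0601
```

Emit:
{"name": "jog_arm", "arguments": {"deltas": [[[0, 0, -40, 0, 0, 0, 60], [0, 0, -40, 0, 0, 0, 60], [0, 0, 0, 0, 0, 0, 60]]]}}

```text
clock: 19.3
eef_pos: [0.5737, -0.1016, 0.2649]
tool_rot: [0.915, 0.216, 0.095, -0.328]
ft_force: [0.7, -0.4, 0.8]
grip_width: 0.0601
```

```bash
cat >> h.py <<'E'
PAD=.046
def levR(Rs,a):
    a=np.radians(a); z=Rs@[-np.sin(a),0,-np.cos(a)]; x=Rs@[np.cos(a),0,-np.sin(a)]; return np.c_[x,np.cross(z,x),z]
def levE(th,r=.072): return np.array([r*np.cos(th-np.radians(50)),0,.110+r*np.sin(th-np.radians(50))])
def levT(th,a,back=0.,pad=PAD):
    Rs,o=stand(); Q=levR(Rs,a); return o+Rs@levE(th)+Q[:,2]*(pad-back),Q
E
python3 - <<'E'
from h import *
nutstat(); p,Q=levT(.1,30,.10); print(p); delta(p,Q); delta([.581,.10,.27],Q)
c,im=shot('wrist','w11')
im2,_=0,0
for t in ('nut','plate_underside','lever_end'):
    for x in masks_of(t,'wrist')[:1]:
        v,u=np.nonzero(x['pixels']); print(t,round(x['conf'],2),x['at'],len(u),u.min(),u.max(),v.min(),v.max())
E
```

```text
t 19.3 p [ 0.5737 -0.1016  0.2649] q6 [-0.51  0.63  0.55  1.85  0.61  2.05] F [ 0.7 -0.4  0.8] w 60.1
nut in tool mm [ -2.    2.6 121.1] twist deg 121.2 axis err [-0.008 -0.006  1.   ] tz [-0.56 -0.25 -0.04]
[0.58149861 0.10232328 0.10650608]
delta mm [ 24.9 -48.9 252.5] deg [-36.8 -63.1 -53.5]
delta mm [  75.2 -139.   125.6] deg [-36.8 -63.1 -53.5]
plate_underside 0.44 [312.2, 184.3] 3 308 309 183 184
lever_end 0.82 [298.7, 189.5] 365 288 330 175 204
```

Emit:
{"name": "jog_arm", "arguments": {"deltas": [[[18, -34, 23, 0, 0, 0, 60], [18, -34, 23, 0, 0, 0, 60], [18, -34, 23, 0, 0, 0, 60], [18, -34, 23, 0, 0, 0, 60], [18, -34, 23, 0, 0, 0, 60]]]}}

```text
clock: 20.0
eef_pos: [0.5737, 0.1304, 0.286]
tool_rot: [0.914, 0.21, 0.082, -0.336]
ft_force: [0.6, -0.4, -0.4]
grip_width: 0.0598
```

Emit:
{"name": "jog_arm", "arguments": {"deltas": [[[0, 0, 0, -3.4, -5.8, -4.9, 60], [0, 0, 0, -3.4, -5.8, -4.9, 60], [0, 0, 0, -3.4, -5.8, -4.9, 60], [0, 0, 0, -3.4, -5.8, -4.9, 60], [0, 0, 0, -3.4, -5.8, -4.9, 60]]]}}

```text
clock: 20.5
eef_pos: [0.5617, 0.1389, 0.2779]
tool_rot: [0.874, 0.469, -0.061, -0.111]
ft_force: [0.0, 0.1, -0.2]
grip_width: 0.0601
```

```bash
python3 - <<'E'
from h import *
stat(); p,Q=levT(.1,30,.10); delta(p,Q)
E
```

```text
t 20.5 p [0.5617 0.1389 0.2779] q6 [0.15 0.58 0.68 1.87 0.17 2.29] F [ 0.   0.1 -0.2] w 60.1
delta mm [-19.2  78.7 156.7] deg [-22.2 -33.  -27. ]
```

Emit:
{"name": "jog_arm", "arguments": {"deltas": [[[0, 0, 0, -3.8, -5.6, -4.6, 60], [0, 0, 0, -3.8, -5.6, -4.6, 60], [0, 0, 0, -3.8, -5.6, -4.6, 60], [0, 0, 0, -3.8, -5.6, -4.6, 60], [0, 0, 0, -3.8, -5.6, -4.6, 60]]]}}

```text
clock: 21.0
eef_pos: [0.5593, 0.1445, 0.2716]
tool_rot: [0.718, 0.658, -0.176, 0.146]
ft_force: [-0.4, -0.1, -0.8]
grip_width: 0.0603
```

```bash
python3 - <<'E'
from h import *
stat(); p,Q=levT(.1,30,.10); delta(p,Q)
E
```

```text
t 21.0 p [0.5593 0.1445 0.2716] q6 [ 0.47  0.62  0.67  1.89 -0.38  2.18] F [-0.4 -0.1 -0.8] w 60.3
delta mm [ 37.4  29.6 165.1] deg [-2.7 -3.6 -2.3]
```

Emit:
{"name": "jog_arm", "arguments": {"deltas": [[[12, 10, 25, -2.7, -3.6, -2.3, 45], [12, 10, 30, 0, 0, 0, 45], [12, 10, 30, 0, 0, 0, 45], [0, 0, 20, 0, 0, 0, 45], [0, 0, 0, 0, 0, 0, 45]]]}}

```text
clock: 21.5
eef_pos: [0.5794, 0.1333, 0.1505]
tool_rot: [0.684, 0.68, -0.192, 0.18]
ft_force: [-0.5, -0.7, -0.1]
grip_width: 0.045
```

```bash
python3 - <<'E'
from h import *
stat(); p,Q=levT(.1,30,.0); delta(p,Q)
c,im=shot('wrist','w12'); Rs,o=stand()
for th in (0,.05,.1,.15): print(th,proj(c,o+Rs@levE(th)).round(1))
a=np.linspace(0,2*np.pi,40)
for t in ('lever_end','plate_underside','nut'):
    for x in masks_of(t,'wrist')[:1]:
        v,u=np.nonzero(x['pixels']); print(t,round(x['conf'],2),x['at'],len(u),u.min(),u.max(),v.min(),v.max())
        if t=='lever_end':
            i=im.astype(int); red=(i[:,:,0]>i[:,:,1]*2)&(i[:,:,0]>60)&cv2.dilate(x['pixels'].astype(np.uint8),np.ones((9,9))).astype(bool)
            for r in range(v.min()-3,v.max()+4,4): 
                w=np.nonzero(red[r])[0]; print(r,(w.min(),w.max()) if len(w) else None)
E
```

```text
t 21.5 p [0.5794 0.1333 0.1505] q6 [ 0.48  0.67  0.42  1.6  -0.46  2.12] F [-0.5 -0.7 -0.1] w 45.0
delta mm [ -3.5   2.9 153.6] deg [0.1 0.5 1.7]
0 [[319.8 231.4]]
0.05 [[319.9 231.2]]
0.1 [[320.  231.1]]
0.15 [[320.1 231.4]]
lever_end 0.81 [320.7, 306.7] 3308 299 337 216 359
213 None
217 None
221 None
225 (np.int64(311), np.int64(330))
229 (np.int64(310), np.int64(332))
233 (np.int64(310), np.int64(332))
237 (np.int64(310), np.int64(332))
241 (np.int64(310), np.int64(332))
245 (np.int64(314), np.int64(328))
249 (np.int64(314), np.int64(328))
253 (np.int64(313), np.int64(328))
257 (np.int64(313), np.int64(328))
261 (np.int64(313), np.int64(327))
265 (np.int64(313), np.int64(327))
269 (np.int64(313), np.int64(327))
273 (np.int64(313), np.int64(327))
277 (np.int64(313), np.int64(327))
281 (np.int64(313), np.int64(327))
285 (np.int64(313), np.int64(327))
289 (np.int64(312), np.int64(327))
293 (np.int64(312), np.int64(327))
297 (np.int64(312), np.int64(326))
301 (np.int64(312), np.int64(326))
305 (np.int64(312), np.int64(331))
309 (np.int64(322), np.int64(322))
313 None
317 (np.int64(336), np.int64(340))
321 (np.int64(313), np.int64(341))
325 (np.int64(340), np.int64(341))
329 None
333 None
337 None
341 None
345 None
349 None
353 None
357 None
361 None
plate_underside 0.76 [318.8, 371.8] 1016 294 340 360 385
nut 0.76 [313.0, 431.6] 988 289 341 419 443
```

Emit:
{"name": "jog_arm", "arguments": {"deltas": [[[-3, 3, 30, 0, 0.5, 1.5, 45], [0, 0, 35, 0, 0, 0, 45], [0, 0, 30, 0, 0, 0, 45], [0, 0, 0, 0, 0, 0, 45]]]}}

```text
clock: 22.1
eef_pos: [0.5909, 0.0886, 0.0804]
tool_rot: [0.696, 0.672, -0.173, 0.185]
ft_force: [0.0, -0.1, 0.5]
grip_width: 0.0452
```

```bash
python3 - <<'E'
from h import *
stat(); p,Q=levT(.1,30,.0); delta(p,Q)
c,im=shot('wrist','w13'); Rs,o=stand(); print(proj(c,o+Rs@levE(.1)).round(1), proj(c,(tool()@[0,0,-PAD,1])[:3]))
x=masks_of('lever_end','wrist')[0]; i=im.astype(int); red=(i[:,:,0]>i[:,:,1]*2)&(i[:,:,0]>60); red[:180]=0
for r in range(190,340,8):
    w=np.nonzero(red[r,270:370])[0]+270; print(r,(w.min(),w.max()) if len(w) else None,end=';')
g=im.max(2)[:, :]; print()
for r in (290,320,350,380): print(r,''.join('#' if v<45 else '.' for v in g[r,180:460:4]))
E
```

```text
t 22.1 p [0.5909 0.0886 0.0804] q6 [ 0.41  0.66  0.23  1.35 -0.47  2.06] F [ 0.  -0.1  0.5] w 45.2
delta mm [ -2.5 -11.6  70.4] deg [ 1.4 -0.7 -0.4]
[[295.4 270.6]] [[321.43757491 341.41234127]]
190 None;198 None;206 None;214 None;222 None;230 None;238 None;246 None;254 None;262 (np.int64(281), np.int64(308));270 (np.int64(280), np.int64(312));278 (np.int64(280), np.int64(312));286 (np.int64(281), np.int64(312));294 (np.int64(287), np.int64(307));302 (np.int64(287), np.int64(307));310 (np.int64(287), np.int64(307));318 (np.int64(287), np.int64(307));326 (np.int64(287), np.int64(307));334 (np.int64(287), np.int64(307));
290 ..................#..######.....######...................####..#.####.
320 .......############.....###......###.......#......###########.........
350 ..#######...#######........................#.....#######...#######....
380 #################...........................#......###################
```

Emit:
{"name": "jog_arm", "arguments": {"deltas": [[[-2, -11, 10, 1.4, -0.7, -0.4, 45], [0, 0, 12, 0, 0, 0, 45], [0, 0, 12, 0, 0, 0, 45], [0, 0, 0, 0, 0, 0, 45]]]}}

```text
clock: 22.6
eef_pos: [0.5852, 0.0755, 0.058]
tool_rot: [0.695, 0.672, -0.179, 0.183]
ft_force: [0.2, -0.1, 1.2]
grip_width: 0.0454
```

```bash
python3 - <<'E'
from h import *
stat(); p,Q=levT(.1,30,.0); delta(p,Q)
E
```

```text
t 22.6 p [0.5852 0.0755 0.058 ] q6 [ 0.39  0.67  0.18  1.29 -0.47  2.05] F [ 0.2 -0.1  1.2] w 45.4
delta mm [-1.5 -5.2 44.6] deg [ 0.8 -0.4 -0.2]
```

Emit:
{"name": "jog_arm", "arguments": {"deltas": [[[-1, -5, 8, 0.8, -0.4, 0, 45], [0, 0, 10, 0, 0, 0, 45], [0, 0, 0, 0, 0, 0, 45]]]}}

```text
clock: 22.9
eef_pos: [0.5795, 0.0651, 0.0414]
tool_rot: [0.696, 0.67, -0.187, 0.18]
ft_force: [-0.3, 0.6, -0.9]
grip_width: 0.045
```

Emit:
{"name": "jog_arm", "arguments": {"deltas": [[[0, -1, 10, 0, 0, 0, 45], [0, 0, 5, 0, 0, 0, 45], [0, 0, 0, 0, 0, 0, 45]]]}}

```text
clock: 23.2
eef_pos: [0.578, 0.0568, 0.027]
tool_rot: [0.696, 0.67, -0.187, 0.18]
ft_force: [0.4, -0.1, 0.7]
grip_width: 0.0449
```

```bash
python3 - <<'E'
from h import *
stat(); p,Q=levT(.1,30,.0); delta(p,Q)
c,im=shot('wrist','w14'); Rs,o=stand(); print(proj(c,o+Rs@levE(.1)).round(1), proj(c,(tool()@[0,0,-PAD,1])[:3]))
i=im.astype(int); red=(i[:,:,0]>i[:,:,1]*2)&(i[:,:,0]>60); red[:180]=0
for r in range(254,440,8):
    w=np.nonzero(red[r,250:390])[0]+250; print(r,(w.min(),w.max()) if len(w) else None,end=';')
E
```

```text
t 23.2 p [0.578  0.0568 0.027 ] q6 [ 0.37  0.69  0.12  1.22 -0.48  2.03] F [ 0.4 -0.1  0.7] w 44.9
delta mm [-0.2  1.9  8.3] deg [-0.1  0.  -0.2]
[[322.4 326.9]] [[317.45077995 338.25348965]]
254 None;262 None;270 None;278 None;286 None;294 None;302 None;310 None;318 (np.int64(302), np.int64(345));326 (np.int64(302), np.int64(347));334 (np.int64(302), np.int64(347));342 (np.int64(302), np.int64(347));350 (np.int64(302), np.int64(346));358 (np.int64(310), np.int64(339));366 (np.int64(310), np.int64(339));374 (np.int64(310), np.int64(339));382 (np.int64(310), np.int64(383));390 (np.int64(310), np.int64(364));398 (np.int64(310), np.int64(358));406 (np.int64(310), np.int64(359));414 (np.int64(310), np.int64(361));422 (np.int64(310), np.int64(339));430 (np.int64(310), np.int64(339));438 (np.int64(310), np.int64(338));
```

Emit:
{"name": "jog_arm", "arguments": {"deltas": [[[0, 2.5, 6, 0, 0, 0, 45], [0, 0, 0, 0, 0, 0, 20], [0, 0, 0, 0, 0, 0, 5], [0, 0, 0, 0, 0, 0, 5], [0, 0, 0, 0, 0, 0, 5]]]}}

```text
clock: 23.75
eef_pos: [0.5814, 0.0539, 0.0223]
tool_rot: [0.696, 0.67, -0.186, 0.18]
ft_force: [0.9, 0.2, 0.1]
grip_width: 0.0147
```

```bash
python3 - <<'E'
from h import *
stat(); p,Q=levT(.1,30,.0); delta(p,Q); delta(*levT(.3,30)); delta(*levT(.5,30))
E
```

```text
t 23.75 p [0.5814 0.0539 0.0223] q6 [ 0.36  0.7   0.12  1.21 -0.48  2.02] F [0.9 0.2 0.1] w 14.7
delta mm [-0.2 -1.6  2.9] deg [-0.   0.  -0.2]
delta mm [  1.9  -1.6 -11.3] deg [-0.   0.  -0.2]
delta mm [  1.2  -1.6 -25.7] deg [-0.   0.  -0.2]
```

```bash
cat >> h.py <<'E'
PE=.0431
def levstat(*ths,a=30):
    stat(); Rs,o=stand(); T=tool(); e=Rs.T@(T[:3,3]-T[:3,2]*PE-o)-[0,0,.11]; th=np.arctan2(e[2],e[0])+np.radians(50)
    el=th-np.radians(50); F=Rs.T@get_obs()['ft_force']; t=np.array([-np.sin(el),0,np.cos(el)]); rr=np.array([np.cos(el),0,np.sin(el)])
    print('theta',th.round(3),'r',np.hypot(e[0],e[2]).round(4),'ey',e[1].round(4),'Ft',(F@t).round(2),'Fr',(F@rr).round(2),'Fy',F[1].round(2))
    ey=e[1]
    for x in ths:
        p,Q=levT(x,a,pad=PE); print(x,end=' '); delta(p+Rs@[0,ey,0],Q)
E
python3 -c "
from h import *
levstat(.25,.4,.55,.7)"
```

```text
t 23.75 p [0.5814 0.0539 0.0223] q6 [ 0.36  0.7   0.12  1.21 -0.48  2.02] F [0.9 0.2 0.1] w 14.7
theta 0.101 r 0.0722 ey -0.0016 Ft 0.23 Fr 0.04 Fy -0.9
0.25 delta mm [  1.6   0.  -10.6] deg [-0.   0.  -0.2]
0.4 delta mm [  1.9  -0.  -21.4] deg [-0.   0.  -0.2]
0.55 delta mm [  0.5   0.  -32.1] deg [-0.   0.  -0.2]
0.7 delta mm [ -2.4   0.  -42.5] deg [-0.   0.  -0.2]
```

Emit:
{"name": "jog_arm", "arguments": {"deltas": [[[1, 0, -6, 0, 0, 0, 5], [0.8, 0, -6, 0, 0, 0, 5], [0.2, 0, -6, 0, 0, 0, 5], [0, 0, -6, 0, 0, 0, 5], [0, 0, 0, 0, 0, 0, 5]]]}}

```text
clock: 24.25
eef_pos: [0.5814, 0.0641, 0.04]
tool_rot: [0.697, 0.668, -0.189, 0.18]
ft_force: [1.1, -1.9, -3.8]
grip_width: 0.0144
```

```bash
python3 -c "
from h import *
levstat(.55,.6,.7,.8)"
```

```text
t 24.25 p [0.5814 0.0641 0.04  ] q6 [ 0.38  0.69  0.16  1.27 -0.48  2.05] F [ 1.1 -1.9 -3.8] w 14.4
theta 0.387 r 0.0703 ey -0.0015 Ft -4.23 Fr 0.17 Fy -1.13
0.55 delta mm [  0.5   0.1 -11.7] deg [-0.3  0.3 -0.3]
0.6 delta mm [ -0.3   0.1 -15.2] deg [-0.3  0.3 -0.3]
0.7 delta mm [ -2.5   0.1 -22.1] deg [-0.3  0.3 -0.3]
0.8 delta mm [ -5.3   0.1 -28.7] deg [-0.3  0.3 -0.3]
```

Emit:
{"name": "jog_arm", "arguments": {"deltas": [[[0.4, 0, -5, 0, 0, 0, 5], [-0.3, 0, -5, 0, 0, 0, 5], [0, 0, 0, 0, 0, 0, 5]]]}}

```text
clock: 24.55
eef_pos: [0.5815, 0.0668, 0.0475]
tool_rot: [0.697, 0.667, -0.191, 0.181]
ft_force: [1.7, -1.0, -3.2]
grip_width: 0.0147
```

```bash
python3 -c "
from h import *
levstat(.6,.7,.8)"
```

```text
t 24.55 p [0.5815 0.0668 0.0475] q6 [ 0.38  0.69  0.18  1.3  -0.48  2.06] F [ 1.7 -1.  -3.2] w 14.7
theta 0.5 r 0.0697 ey -0.0016 Ft -3.35 Fr 0.3 Fy -1.74
0.6 delta mm [ 1.2  0.2 -7.4] deg [-0.4  0.5 -0.4]
0.7 delta mm [ -1.    0.2 -14.3] deg [-0.4  0.5 -0.4]
0.8 delta mm [ -3.9   0.2 -20.9] deg [-0.4  0.5 -0.4]
```

Emit:
{"name": "jog_arm", "arguments": {"deltas": [[[-0.5, 0, -5, 0, 0, 0, 5], [0, 0, 0, 0, 0, 0, 5]]]}}

```text
clock: 24.75
eef_pos: [0.5815, 0.0678, 0.0515]
tool_rot: [0.697, 0.667, -0.192, 0.181]
ft_force: [1.6, -1.9, -3.0]
grip_width: 0.0145
```

```bash
python3 -c "
from h import *
levstat(.7,.8)"
```

```text
t 24.75 p [0.5815 0.0678 0.0515] q6 [ 0.38  0.69  0.19  1.31 -0.48  2.06] F [ 1.6 -1.9 -3. ] w 14.5
theta 0.559 r 0.0694 ey -0.0015 Ft -3.48 Fr -0.86 Fy -1.69
0.7 delta mm [  0.1   0.3 -10.3] deg [-0.5  0.6 -0.4]
0.8 delta mm [ -2.8   0.2 -16.9] deg [-0.5  0.6 -0.4]
```

Emit:
{"name": "jog_arm", "arguments": {"deltas": [[[0.5, 0, -5, 0, 0, 0, 5], [0, 0, 0, 0, 0, 0, 5]]]}}

```text
clock: 24.95
eef_pos: [0.5814, 0.0688, 0.0554]
tool_rot: [0.697, 0.666, -0.194, 0.182]
ft_force: [2.1, -1.6, -4.3]
grip_width: 0.0146
```

```bash
python3 -c "
from h import *
levstat(.7,.8)"
```

```text
t 24.95 p [0.5814 0.0688 0.0554] q6 [ 0.39  0.69  0.19  1.32 -0.48  2.06] F [ 2.1 -1.6 -4.3] w 14.6
theta 0.616 r 0.0694 ey -0.0015 Ft -4.56 Fr -0.4 Fy -2.11
0.7 delta mm [ 1.2  0.3 -6.5] deg [-0.5  0.9 -0.4]
0.8 delta mm [ -1.7   0.3 -13. ] deg [-0.5  0.9 -0.4]
```

Emit:
{"name": "jog_arm", "arguments": {"deltas": [[[-0.5, 0, -5, 0, 0, 0, 5], [0, 0, 0, 0, 0, 0, 5]]]}}

```text
clock: 25.15
eef_pos: [0.5815, 0.0696, 0.0597]
tool_rot: [0.697, 0.666, -0.195, 0.183]
ft_force: [1.9, -1.7, -3.2]
grip_width: 0.0147
```

```bash
python3 -c "
from h import *
levstat(.8,.9)"
```

```text
t 25.15 p [0.5815 0.0696 0.0597] q6 [ 0.39  0.69  0.2   1.34 -0.48  2.07] F [ 1.9 -1.7 -3.2] w 14.7
theta 0.678 r 0.0693 ey -0.0015 Ft -3.47 Fr -0.97 Fy -2.0
0.8 delta mm [-0.2  0.3 -9. ] deg [-0.6  1.  -0.5]
0.9 delta mm [ -3.8   0.3 -15.2] deg [-0.6  1.  -0.5]
```

Emit:
{"name": "jog_arm", "arguments": {"deltas": [[[-1, 0, -5, 0, 0, 0, 5], [0, 0, 0, 0, 0, 0, 5]]]}}

```text
clock: 25.35
eef_pos: [0.5814, 0.0701, 0.0642]
tool_rot: [0.697, 0.665, -0.196, 0.184]
ft_force: [1.4, -2.9, -3.7]
grip_width: 0.0145
```

```bash
python3 -c "
from h import *
levstat(.8,.9)"
```

```text
t 25.35 p [0.5814 0.0701 0.0642] q6 [ 0.39  0.69  0.21  1.35 -0.49  2.07] F [ 1.4 -2.9 -3.7] w 14.5
theta 0.744 r 0.0693 ey -0.0015 Ft -4.07 Fr -2.4 Fy -1.5
0.8 delta mm [ 1.7  0.4 -4.7] deg [-0.6  1.2 -0.5]
0.9 delta mm [ -1.9   0.3 -11. ] deg [-0.6  1.2 -0.5]
```

Emit:
{"name": "jog_arm", "arguments": {"deltas": [[[-0.5, 0, -5, 0.4, 0.6, 0, 5], [0, 0, 0, 0, 0, 0, 5]]]}}

```text
clock: 25.55
eef_pos: [0.5812, 0.0709, 0.0687]
tool_rot: [0.698, 0.665, -0.196, 0.178]
ft_force: [2.7, -2.4, -3.4]
grip_width: 0.0147
```

```bash
python3 -c "
from h import *
levstat(.9)"
```

```text
t 25.55 p [0.5812 0.0709 0.0687] q6 [ 0.39  0.69  0.22  1.37 -0.48  2.07] F [ 2.7 -2.4 -3.4] w 14.7
theta 0.811 r 0.0692 ey -0.0016 Ft -3.58 Fr -2.11 Fy -2.8
0.9 delta mm [-0.2  0.7 -6.8] deg [-1.1  0.7 -0.5]
```

Emit:
{"name": "jog_arm", "arguments": {"deltas": [[[-1, 0, -5, 0, 0.6, 0, 5], [0, 0, 0, 0, 0, 0, 5]]]}}

```text
clock: 25.75
eef_pos: [0.5812, 0.0713, 0.0731]
tool_rot: [0.699, 0.666, -0.194, 0.175]
ft_force: [1.8, -0.9, -2.6]
grip_width: 0.0146
```

```bash
python3 -c "
from h import *
levstat(1.0)"
```

```text
t 25.75 p [0.5812 0.0713 0.0731] q6 [ 0.38  0.68  0.23  1.37 -0.47  2.06] F [ 1.8 -0.9 -2.6] w 14.6
theta 0.878 r 0.0692 ey -0.0016 Ft -2.56 Fr -0.8 Fy -1.88
1.0 delta mm [-2.3  0.7 -8.7] deg [-1.1  0.3 -0.5]
```

Emit:
{"name": "jog_arm", "arguments": {"deltas": [[[-1.5, 0, -5, 0, 0.6, 0, 5], [0, 0, 0, 0, 0, 0, 5]]]}}

```text
clock: 25.95
eef_pos: [0.5811, 0.0715, 0.0774]
tool_rot: [0.7, 0.667, -0.191, 0.172]
ft_force: [1.4, -2.2, -2.6]
grip_width: 0.0144
```

```bash
python3 -c "
from h import *
levstat(1.0)"
```

```text
t 25.95 p [0.5811 0.0715 0.0774] q6 [ 0.38  0.67  0.23  1.38 -0.46  2.06] F [ 1.4 -2.2 -2.6] w 14.4
theta 0.942 r 0.0693 ey -0.0015 Ft -2.46 Fr -2.28 Fy -1.46
1.0 delta mm [-0.3  0.8 -4.9] deg [-1.2 -0.3 -0.5]
```

Emit:
{"name": "jog_arm", "arguments": {"deltas": [[[-1.5, 0, -5, 0, 0, 0, 5], [0, 0, 0, 0, 0, 0, 5]]]}}

```text
clock: 26.15
eef_pos: [0.581, 0.0713, 0.0814]
tool_rot: [0.7, 0.666, -0.192, 0.172]
ft_force: [2.4, -1.5, -4.7]
grip_width: 0.0141
```

```bash
python3 -c "
from h import *
levstat(1.1)"
```

```text
t 26.15 p [0.581  0.0713 0.0814] q6 [ 0.38  0.67  0.24  1.39 -0.46  2.06] F [ 2.4 -1.5 -4.7] w 14.1
theta 0.999 r 0.0695 ey -0.0015 Ft -4.52 Fr -2.04 Fy -2.46
1.1 delta mm [-2.8  0.8 -7.1] deg [-1.3 -0.1 -0.5]
```

Emit:
{"name": "jog_arm", "arguments": {"deltas": [[[-1.8, 0, -5, 0, 0, 0, 5], [0, 0, 0, 0, 0, 0, 5]]]}}

```text
clock: 26.35
eef_pos: [0.5808, 0.0709, 0.0849]
tool_rot: [0.7, 0.666, -0.193, 0.172]
ft_force: [3.7, -1.1, -4.2]
grip_width: 0.0139
```

```bash
python3 -c "
from h import *
levstat(1.1,1.2)"
```

```text
t 26.35 p [0.5808 0.0709 0.0849] q6 [ 0.38  0.67  0.24  1.4  -0.46  2.06] F [ 3.7 -1.1 -4.2] w 13.9
theta 1.048 r 0.0698 ey -0.0014 Ft -3.95 Fr -1.68 Fy -3.75
1.1 delta mm [-0.8  0.9 -4.3] deg [-1.4 -0.  -0.5]
1.2 delta mm [-5.9  0.9 -9.3] deg [-1.4 -0.  -0.5]
```

Emit:
{"name": "jog_arm", "arguments": {"deltas": [[[-1.8, 0, -5, 0, 0, 0, 5], [0, 0, 0, 0, 0, 0, 5]]]}}

```text
clock: 26.55
eef_pos: [0.5807, 0.0705, 0.0882]
tool_rot: [0.7, 0.665, -0.195, 0.172]
ft_force: [2.2, -1.3, -3.1]
grip_width: 0.0143
```

```bash
python3 -c "
from h import *
levstat(1.2)"
```

```text
t 26.55 p [0.5807 0.0705 0.0882] q6 [ 0.38  0.67  0.25  1.41 -0.47  2.06] F [ 2.2 -1.3 -3.1] w 14.3
theta 1.095 r 0.07 ey -0.0014 Ft -2.75 Fr -1.91 Fy -2.21
1.2 delta mm [-3.9  1.  -6.6] deg [-1.5  0.1 -0.5]
```

```bash
python3 - <<'E'
from h import *
shot('scene','s15'); shot('top','t15'); c,im=shot('wrist','w15')
i=im.astype(int); red=(i[:,:,0]>i[:,:,1]*2)&(i[:,:,0]>60); red[:180]=0
for r in range(254,440,12):
    w=np.nonzero(red[r,250:390])[0]+250; print(r,(w.min(),w.max()) if len(w) else None,end=';')
print()
for t in ('plate_underside','lever_end'):
    for n in ('wrist','scene','top'):
      for x in masks_of(t,n)[:1]:
        v,u=np.nonzero(x['pixels']); print(n,t,round(x['conf'],2),x['at'],len(u),u.min(),u.max(),v.min(),v.max())
for f in ('scene0','s15'):
    g=cv2.imread(f'pics/{f}.png').astype(int); r=g[238:260,304:332]
    print(f); 
    for row in r: print(''.join('G' if (abs(p[0]-p[2])<25 and p.max()>60) else 'b' if p[0]>p[2]+25 else '.' for p in row))
E
```

```text
254 None;266 None;278 None;290 (np.int64(297), np.int64(297));302 (np.int64(294), np.int64(335));314 (np.int64(294), np.int64(335));326 (np.int64(294), np.int64(336));338 (np.int64(303), np.int64(329));350 (np.int64(304), np.int64(329));362 (np.int64(305), np.int64(329));374 (np.int64(306), np.int64(329));386 None;398 None;410 None;422 None;434 None;
wrist plate_underside 0.96 [315.6, 433.7] 780 286 346 414 443
scene plate_underside 0.56 [335.1, 250.3] 50 334 341 244 257
wrist lever_end 0.78 [313.7, 359.6] 6551 291 341 279 432
top lever_end 0.78 [304.2, 231.2] 216 280 319 227 238
scene0
GGGGGGGGGGGGGGGGGGGGGGGGGGGG
GGGGGGGGGGGGGGGGGGGGGGGGGGGG
GGGGGGGGG.bbbbGGGGGGG...GGG.
GGGGGGGbbbbbbbbbbbGGG....G..
GGGGGGbbbbbbbbbbbbbbbb......
GGGGGbbbbbbbbbGGbbbbbbb.....
GGGGbbbbbbbbbGGGbbbbbbbb....
GGGGbbbbbbbbGGGGbbbbbbbbb...
GGG.bbbGGGGGGGGbbbbbbbbbb...
GGGbbbbGGGGGGGbbbbbbbbbbbb..
GGGbbbGGGGGGGbbbbbbbbbb.b...
GGGbbbGGGGGGGbbbbbbbbbbbbb..
GGGbbbGGGGGG.bbbbbbbbbbbbb..
GGGbbbbGGGG.bbbbbbbbbbbbbb..
GGGbbbbG.G.bbbbbbbb..b..b...
GGGGbbbbbbbbbbbbb...........
GGGGbbbbbbbbbbbbbbbbbbbb....
GGGGGbbbbbbbbbbbbbbbbbbb....
GGGGGGbbbbbbbbb......bb.....
GGGGGG.bbbbbbbbbb.b.........
GGGGGGGGGGbbb.b.b...........
GGGGGGGGGGGGGG....G.........
s15
GGGGGGGGGGGGGGGGGGGGGGGGGGGG
GGGGGGGGGGGGGGGGGGGGGGGGGGGG
GGGGGGGGGbbbbbGGGGGGG...GGGG
GGGGGGGbbbbbbbbbbbbbG....GG.
GGGGGGbbbbbbbbbbbbbbbb....G.
GGGGGbbbbbbbbbbbbbbbbbbb....
GGGGbbbbbbbbbbbbbbbbbbbb....
GGGGbbbbbbbbbbbbbbbbbbbbb...
GGGbbbbbGGGGbbbbbbbbbbbbb...
GGGbbbbGGGGGGbbbbbbbbbbbb...
GGGbbbGGGGGGGbbbbbbbbbbbb...
GGGbbbGGGGGGGbbbbbbbbbbbbb..
GGGbbbGGGGGGGbbbbbbbbbbbbb..
GGGbbbbGGGGGbbbbbbbbbb.bb...
GGGbbbbbGGGbbbbbbb.bbbbbb...
GGGbbbbbbGGbbbbbbbbbbbbb....
GGGGbbbbbGGbbbbbbbbbbbbbb...
GGGGGbbbbGGbbbbbbbb.bb.b....
GGGGGbbbbGGGbbbbb...........
GGGGGGGbbbGGbbbbbbbb.b......
GGGGGGGbb.bbb.bb............
GGGGGGGGGGGGGGG.............
```

```bash
python3 - <<'E'
from h import *
c=cam('wrist'); Rs,o=stand()
for th in (.6,.7,.8,.9,1.0,1.1,1.2): print(th,proj(c,o+Rs@levE(th)).round(1), (np.linalg.inv(tool())@np.r_[o+Rs@levE(th),1])[:3].round(4))
i=cv2.imread('pics/w15.png').astype(int); 
for r in range(280,440,6): print(r,''.join('R' if (p[2]>p[1]*2 and p[2]>60) else 'O' if (p[2]>p[0]*1.8 and p[2]>60) else '#' if p.max()<45 else 'w' if p.max()>140 else '.' for p in i[r,230:400:3]))
S=cam('scene'); T=cam('top')
for th in (.9,1.0,1.1): print(th,proj(S,o+Rs@levE(th)),proj(T,o+Rs@levE(th)))
for f in('s15','t15'):
    g=cv2.imread(f'pics/{f}.png').astype(int); m=(g[:,:,2]>g[:,:,1]*1.8)&(g[:,:,2]>g[:,:,0]*1.8)&(g[:,:,2]>60)
    w=np.zeros_like(m); 
    if f=='s15': w[235:270,338:375]=1
    else: w[215:250,275:320]=1
    v,u=np.nonzero(m&w); print(f,len(u),u.min() if len(u) else 0,u.max(),v.min(),v.max())
E
```

```text
0.6 [[315.1 255.4]] [ 0.0185 -0.0007 -0.0132]
0.7 [[314.7 266.4]] [ 0.0164 -0.0009 -0.0201]
0.8 [[314.3 279.6]] [ 0.0135 -0.001  -0.0267]
0.9 [[314. 295.]] [ 0.0101 -0.0012 -0.033 ]
1.0 [[313.6 312.6]] [ 0.006  -0.0013 -0.0389]
1.1 [[313.3 332.1]] [ 0.0013 -0.0014 -0.0444]
1.2 [[313.1 353.2]] [-0.0039 -0.0015 -0.0494]
280 wwwwwwwwwwwwwww#....###########################..........
286 wwwwwwwwwwwwwww.#....#################........#..........
292 wwwwwwwwwwwwwwww......R.........###.##...................
298 wwwwwwwwwwwwwwww#####.RRRRRRRRRRR.R.######......#........
304 wwwwwwwwwwwwwww######RRRRRRRRRRRRRRR######...............
310 wwwwwwwwww.##########RRRRRRRRRRRRRRR###########..........
316 wwwwwwww.#############RRRRRRRRRRRRRR#############........
322 wwwwwwww##############RRRRRRRRRRRRRR##############.......
328 wwwwwww###############RRRRRRRRRRRRRR##############.......
334 wwwwww.###############RRRRRRRRRRRRRR###############......
340 wwwwww################ww.RRRRRRRRRw#################.....
346 wwwww##########...####wwwRRRRRRRRRw####...##########.....
352 ww.##############.####wwwRRRRRRR
[... 433 characters left out ...]
.....#.###################
400 #####################w..............#..##################
406 ##################w#.w...............#.##################
412 ####################ww...............ww##################
418 ####################O.wwwwwwwwwwwwwww..##################
424 ####################..wwwwwwwwwwwwwww..##################
430 ##################.....................##################
436 ###################....................##################
0.9 [[366.66288395 233.58060847]] [[284.00557364 232.52171497]]
1.0 [[366.73164722 231.75800785]] [[284.06384383 231.76150884]]
1.1 [[366.52177342 230.10924303]] [[284.44761137 231.01458276]]
s15 137 338 364 235 255
t15 171 280 319 224 237
```

```bash
python3 - <<'E'
from h import *
m=camera_model('wrist'); f=240/np.tan(np.radians(m['fovy'])/2)
def mk(p,q):
    T=np.eye(4);T[:3,:3]=R.from_quat(q).as_matrix();T[:3,3]=p; return (m,T@np.array(m['T_tool_cam']),f)
from scipy.spatial.transform import Rotation
Rs,o=stand(); s=np.radians(40); zl=np.array([-np.sin(s),0,np.cos(s)]); xl=np.array([np.cos(s),0,np.sin(s)]); H=np.array([0,0,.11])
def org(fn,box):
    g=cv2.imread(f'pics/{fn}.png').astype(int)[:,:,::-1]; k=(g[:,:,0]>120)&(g[:,:,0]>g[:,:,2]*2.2)&(g[:,:,1]>g[:,:,0]*.3)&(g[:,:,1]<g[:,:,0]*.75)
    x0,y0,x1,y1=box; w=np.zeros(k.shape,bool); w[y0:y1,x0:x1]=1; v,u=np.nonzero(k&w); 
    if len(u): print(fn,len(u),'cols',u.min(),u.max(),'rows',v.min(),v.max(),'mean',u.mean().round(1),v.mean().round(1))
    else: print(fn,'none')
c12=mk([.5794,.1333,.1505],[.684,.68,-.192,.18]); c8=mk([.5739,-.086,.2351],[.273,.899,.331,-.091])
c15=cam('wrist'); S,T=cam('scene'),cam('top'); c7=mk([.6627,-.0205,.2938],[.962,.273,.006,.003])
for fn,c,b in (('w7',c7,(200,240,270,300)),('w12',c12,(280,340,360,400)),('w15',c15,(270,380,370,460)),('scene0',S,(325,235,350,265)),('top0',T,(310,215,335,245)),('b10scene',S,(325,235,350,265)),('b10top',T,(310,215,335,245)),('s15',S,(325,235,350,265))):
    org(fn,b)
    for h in (.020,.024,.028,.032):
        P=np.array([o+Rs@(H+zl*(h+k*.005)+xl*i*.015+np.array([0,j*.017,0])) for k in(0,1) for i in(-1,1) for j in(-1,1)]); q=proj(c,P)
        print('  ',h,q.min(0).round(1),q.max(0).round(1),'outer-x lower edge',proj(c,[o+Rs@(H+zl*h+xl*.015)]).round(1)[0],'upper',proj(c,[o+Rs@(H+zl*(h+.005)+xl*.015)]).round(1)[0])
E
```

```text
w7 420 cols 210 240 rows 258 291 mean 223.3 275.1
   0.02 [206.9 253.4] [256.6 294.3] outer-x lower edge [216.9 269.7] upper [219.3 273.3]
   0.024 [208.8 256.2] [258.7 297.2] outer-x lower edge [218.9 272.6] upper [221.3 276.2]
   0.028 [210.6 259.1] [260.9 300.1] outer-x lower edge [220.8 275.5] upper [223.3 279.2]
   0.032 [212.5 261.9] [263. 303.] outer-x lower edge [222.8 278.4] upper [225.3 282.2]
w12 329 cols 295 340 rows 372 379 mean 317.6 375.4
   0.02 [291. 358.] [342.6 376.7] outer-x lower edge [316.9 368.6] upper [316.7 376.2]
   0.024 [290.8 363.5] [342.5 382.8] outer-x lower edge [316.8 374.6] upper [316.6 382.2]
   0.028 [290.6 368.9] [342.3 388.8] outer-x lower edge [316.6 380.7] upper [316.4 388.2]
   0.032 [290.5 374.4] [342.1 394.8] outer-x lower edge [316.4 386.7] upper [316.2 394.3]
w15 118 cols 294 334 rows 380 443 mean 314.7 432.7
   0.02 [279.2 409.2] [353.9 442.4] outer-x lower edge [316.4 431.3] upper [316.4 442.1]
   0.024 [279.2 416.7] [353.8 451. ] outer-x lower edge [316.4 440. ] upper [316.4 450.8]
   0.028 [279.2 424.3] [353.8 459.7] outer-x lower edge
[... 1481 characters left out ...]
] upper [318.2 230.8]
   0.024 [317.6 223. ] [330.  240.8] outer-x lower edge [317.9 230.9] upper [319.4 230.5]
   0.028 [318.8 222.7] [331.2 240.5] outer-x lower edge [319.1 230.6] upper [320.5 230.2]
   0.032 [320.  222.4] [332.4 240.3] outer-x lower edge [320.3 230.3] upper [321.7 229.9]
s15 64 cols 332 348 rows 241 256 mean 337.3 247.8
   0.02 [322.2 239.4] [343.6 262.7] outer-x lower edge [338.3 245.5] upper [337.  245.3]
   0.024 [321.2 239.2] [342.6 262.6] outer-x lower edge [337.2 245.4] upper [336.  245.1]
   0.028 [320.1 239. ] [341.6 262.4] outer-x lower edge [336.2 245.2] upper [334.9 245. ]
   0.032 [319.  238.8] [340.5 262.3] outer-x lower edge [335.2 245. ] upper [333.9 244.8]
```

Emit:
{"name": "jog_arm", "arguments": {"deltas": [[[-2, 0, -6, 0, 0, 0, 5]]]}}

```text
clock: 27.1
eef_pos: [0.5804, 0.0701, 0.0932]
tool_rot: [0.699, 0.665, -0.197, 0.173]
ft_force: [6.4, -15.4, -19.1]
grip_width: 0.0139
```

Emit:
{"name": "jog_arm", "arguments": {"deltas": [[[-2, 0, -6, 0, 0, 0, 5]]]}}

```text
clock: 27.2
eef_pos: [0.5801, 0.0694, 0.0975]
tool_rot: [0.699, 0.664, -0.199, 0.173]
ft_force: [7.1, -14.8, -21.0]
grip_width: 0.014
```

```bash
python3 -c "
from h import *
levstat(1.2,1.3,1.4)"
```

```text
t 27.2 p [0.5801 0.0694 0.0975] q6 [ 0.38  0.67  0.27  1.44 -0.47  2.07] F [  7.1 -14.8 -21. ] w 14.0
theta 1.223 r 0.0718 ey -0.001 Ft -14.76 Fr -20.85 Fy -7.58
1.2 delta mm [1.8 1.3 0.9] deg [-1.7  0.6 -0.5]
1.3 delta mm [-3.9  1.2 -3.5] deg [-1.7  0.6 -0.5]
1.4 delta mm [-10.    1.1  -7.3] deg [-1.7  0.6 -0.5]
```

```bash
python3 -c "
from h import *
levstat(1.05,.9,.75,.6,.45)"
```

```text
t 27.2 p [0.5801 0.0694 0.0975] q6 [ 0.38  0.67  0.27  1.44 -0.47  2.07] F [  7.1 -14.8 -21. ] w 14.0
theta 1.223 r 0.0718 ey -0.001 Ft -14.76 Fr -20.85 Fy -7.58
1.05 delta mm [9.4 1.5 8.5] deg [-1.7  0.6 -0.5]
0.9 delta mm [15.8  1.7 17.2] deg [-1.7  0.6 -0.5]
0.75 delta mm [20.9  1.9 26.7] deg [-1.7  0.6 -0.5]
0.6 delta mm [24.4  2.2 36.9] deg [-1.7  0.6 -0.5]
0.45 delta mm [26.4  2.5 47.5] deg [-1.7  0.6 -0.5]
```

Emit:
{"name": "jog_arm", "arguments": {"deltas": [[[6, 0.5, 4.5, -0.8, 0.3, 0, 5], [6, 0.5, 6, -0.8, 0.3, 0, 5], [5, 0.5, 7, 0, 0, 0, 5], [4.5, 0, 8, 0, 0, 0, 5], [3.5, 0, 8, 0, 0, 0, 5]]]}}

```text
clock: 27.7
eef_pos: [0.5827, 0.0765, 0.0664]
tool_rot: [0.696, 0.67, -0.183, 0.183]
ft_force: [-2.1, -1.4, 8.8]
grip_width: 0.014
```

```bash
python3 -c "
from h import *
levstat(.75,.6,.45)"
```

```text
t 27.7 p [0.5827 0.0765 0.0664] q6 [ 0.4   0.67  0.19  1.32 -0.48  2.06] F [-2.1 -1.4  8.8] w 14.0
theta 0.789 r 0.0746 ey -0.0018 Ft 8.62 Fr -2.23 Fy 2.04
0.75 delta mm [-1.2 -0.4  3.7] deg [ 0.5  0.  -0.4]
0.6 delta mm [ 2.2 -0.5 13.9] deg [ 0.5  0.  -0.4]
0.45 delta mm [ 4.1 -0.6 24.5] deg [ 0.5  0.  -0.4]
```

Emit:
{"name": "jog_arm", "arguments": {"deltas": [[[0, 0, 8, 0, 0, 0, 5], [1.5, 0, 8, 0, 0, 0, 5], [2, 0, 8, 0, 0, 0, 5], [0, 0, 0, 0, 0, 0, 5]]]}}

```text
clock: 28.1
eef_pos: [0.5828, 0.0766, 0.0523]
tool_rot: [0.694, 0.674, -0.178, 0.184]
ft_force: [-0.3, -2.9, 1.8]
grip_width: 0.0135
```

```bash
python3 -c "
from h import *
levstat(.6,.7,.8,.9,1.0,1.1)"
```

```text
t 28.1 p [0.5828 0.0766 0.0523] q6 [ 0.39  0.67  0.16  1.27 -0.47  2.05] F [-0.3 -2.9  1.8] w 13.5
theta 0.606 r 0.0769 ey -0.0015 Ft 0.98 Fr -3.32 Fy 0.23
0.6 delta mm [-4.9 -0.8  1.6] deg [ 1.  -0.4  0. ]
0.7 delta mm [-7.  -0.7 -5.3] deg [ 1.  -0.4  0. ]
0.8 delta mm [ -9.7  -0.6 -11.9] deg [ 1.  -0.4  0. ]
0.9 delta mm [-13.2  -0.5 -18.2] deg [ 1.  -0.4  0. ]
1.0 delta mm [-17.2  -0.4 -24.2] deg [ 1.  -0.4  0. ]
1.1 delta mm [-21.8  -0.3 -29.7] deg [ 1.  -0.4  0. ]
```

Emit:
{"name": "jog_arm", "arguments": {"deltas": [[[-1.5, 0, -5, 0, 0, 0, 5]]]}}

```text
clock: 28.2
eef_pos: [0.5826, 0.078, 0.0578]
tool_rot: [0.693, 0.674, -0.178, 0.184]
ft_force: [4.2, -8.0, -6.9]
grip_width: 0.0142
```

Emit:
{"name": "jog_arm", "arguments": {"deltas": [[[-1.6, 0, -5, 0, 0, 0, 5]]]}}

```text
clock: 28.3
eef_pos: [0.5825, 0.0783, 0.0633]
tool_rot: [0.693, 0.673, -0.178, 0.184]
ft_force: [4.0, -10.9, -4.3]
grip_width: 0.0141
```

Emit:
{"name": "jog_arm", "arguments": {"deltas": [[[-1.8, 0, -5, 0, 0, 0, 5]]]}}

```text
clock: 28.4
eef_pos: [0.5825, 0.0781, 0.0688]
tool_rot: [0.693, 0.673, -0.179, 0.185]
ft_force: [2.6, -9.7, -4.1]
grip_width: 0.0139
```

Emit:
{"name": "jog_arm", "arguments": {"deltas": [[[-2, 0, -5, 0, 0, 0, 5]]]}}

```text
clock: 28.5
eef_pos: [0.5824, 0.0777, 0.0741]
tool_rot: [0.694, 0.672, -0.18, 0.185]
ft_force: [3.6, -5.8, -7.2]
grip_width: 0.014
```

Emit:
{"name": "jog_arm", "arguments": {"deltas": [[[-2.2, 0, -5, 0, 0, 0, 5]]]}}

```text
clock: 28.6
eef_pos: [0.5824, 0.0774, 0.0793]
tool_rot: [0.694, 0.672, -0.18, 0.185]
ft_force: [4.0, -7.0, -9.7]
grip_width: 0.0141
```

Emit:
{"name": "jog_arm", "arguments": {"deltas": [[[-2.5, 0, -5, 0, 0, 0, 5]]]}}

```text
clock: 28.7
eef_pos: [0.5822, 0.0764, 0.0843]
tool_rot: [0.694, 0.671, -0.181, 0.185]
ft_force: [3.1, -11.0, -10.0]
grip_width: 0.0147
```

Emit:
{"name": "jog_arm", "arguments": {"deltas": [[[-2.8, 0, -5, 0, 0, 0, 5]]]}}

```text
clock: 28.8
eef_pos: [0.582, 0.0757, 0.0888]
tool_rot: [0.695, 0.671, -0.182, 0.185]
ft_force: [6.0, -9.2, -11.9]
grip_width: 0.0138
```

Emit:
{"name": "jog_arm", "arguments": {"deltas": [[[-3, 0, -5, 0, 0, 0, 5]]]}}

```text
clock: 28.9
eef_pos: [0.5819, 0.0745, 0.0932]
tool_rot: [0.695, 0.671, -0.183, 0.184]
ft_force: [5.2, -7.7, -13.0]
grip_width: 0.0139
```

```bash
python3 - <<'E'
from h import *
levstat(1.1,1.2,1.3,1.4,1.5,1.57,1.65)
c,im=shot('wrist','w16'); Rs,o=stand()
i=im.astype(int); red=(i[:,:,0]>i[:,:,1]*2)&(i[:,:,0]>60)
for r in range(270,400,6):
    w=np.nonzero(red[r,270:370])[0]+270; print(r,(int(w.min()),int(w.max())) if len(w) else None,end=';')
for th in (.8,.9,1.,1.1,1.2): print(th,proj(c,o+Rs@levE(th)).round(1))
E
```

```text
t 28.9 p [0.5819 0.0745 0.0932] q6 [ 0.39  0.64  0.22  1.37 -0.48  2.06] F [  5.2  -7.7 -13. ] w 13.9
theta 1.149 r 0.0752 ey -0.0009 Ft -10.44 Fr -10.8 Fy -5.5
1.1 delta mm [ 0.3 -0.5  4.8] deg [ 0.6  0.1 -0.2]
1.2 delta mm [-4.9 -0.4 -0.2] deg [ 0.6  0.1 -0.2]
1.3 delta mm [-10.5  -0.4  -4.6] deg [ 0.6  0.1 -0.2]
1.4 delta mm [-16.6  -0.3  -8.5] deg [ 0.6  0.1 -0.2]
1.5 delta mm [-23.   -0.2 -11.7] deg [ 0.6  0.1 -0.2]
1.57 delta mm [-27.7  -0.2 -13.6] deg [ 0.6  0.1 -0.2]
1.65 delta mm [-33.2  -0.2 -15.4] deg [ 0.6  0.1 -0.2]
270 None;276 None;282 None;288 (296, 304);294 (295, 330);300 (295, 330);306 (295, 331);312 (295, 333);318 (295, 333);324 (296, 333);330 (303, 328);336 (303, 328);342 (304, 327);348 (304, 327);354 (304, 327);360 (304, 327);366 (304, 326);372 (305, 325);378 None;384 None;390 None;396 None;0.8 [[314.  276.4]]
0.9 [[314.2 291.1]]
1.0 [[314.4 307.9]]
1.1 [[314.6 326.5]]
1.2 [[314.9 346.6]]
```

Emit:
{"name": "jog_arm", "arguments": {"deltas": [[[-3.4, 0, -4.6, 0, 0, 0, 5], [-3.7, 0, -4.5, 0, 0, 0, 5], [-4, 0, -4.3, 0, 0, 0, 5], [-4.3, 0, -4.1, 0, 0, 0, 5]]]}}

```text
clock: 29.35
eef_pos: [0.5812, 0.0696, 0.1069]
tool_rot: [0.697, 0.67, -0.184, 0.18]
ft_force: [6.3, -5.3, -15.9]
grip_width: 0.0126
```

```bash
cat >> h.py <<'E'
def levimg(f):
    c,im=shot('wrist',f); Rs,o=stand(); i=im.astype(int); red=(i[:,:,0]>i[:,:,1]*2)&(i[:,:,0]>60)
    for r in range(270,420,6):
        w=np.nonzero(red[r,260:380])[0]+260; print(r,(int(w.min()),int(w.max())) if len(w) else None,end=';')
    print()
    for th in (.9,1.,1.1,1.2,1.3,1.4,1.5,1.57): print(th,proj(c,o+Rs@levE(th)).round(0)[0],(np.linalg.inv(tool())@np.r_[o+Rs@levE(th),1])[:3].round(4))
E
python3 -c "
from h import *
levstat(1.4,1.57); levimg('w17')"
```

```text
t 29.35 p [0.5812 0.0696 0.1069] q6 [ 0.38  0.63  0.24  1.4  -0.47  2.05] F [  6.3  -5.3 -15.9] w 12.6
theta 1.344 r 0.0755 ey -0.0008 Ft -11.83 Fr -11.77 Fy -6.51
1.4 delta mm [-5.5 -0.   0.8] deg [ 0.1 -0.2 -0.3]
1.57 delta mm [-16.6   0.   -4.3] deg [ 0.1 -0.2 -0.3]
270 None;276 (297, 325);282 (297, 330);288 (297, 331);294 (294, 337);300 (295, 366);306 (296, 367);312 (297, 332);318 (304, 328);324 (304, 328);330 (305, 328);336 (305, 327);342 (305, 327);348 None;354 None;360 None;366 None;372 None;378 None;384 None;390 None;396 None;402 (294, 335);408 (293, 336);414 None;
0.9 [314. 255.] [ 0.0207 -0.0011 -0.017 ]
1.0 [315. 270.] [ 0.0166 -0.0011 -0.0229]
1.1 [315. 287.] [ 0.012  -0.001  -0.0284]
1.2 [315. 306.] [ 0.0068 -0.001  -0.0334]
1.3 [315. 326.] [ 0.0012 -0.001  -0.0379]
1.4 [315. 346.] [-0.0048 -0.0009 -0.0418]
1.5 [315. 367.] [-0.0113 -0.0009 -0.0451]
1.57 [315. 382.] [-0.0159 -0.0009 -0.047 ]
```

Emit:
{"name": "jog_arm", "arguments": {"deltas": [[[0, 0, 0, 0, 0, 0, 40], [0, 0, 0, 0, 0, 0, 40], [5, 0, 3, 0, 0, 0, 40], [6, 0, 6, 0, 0, 0, 40], [0, 0, 6, 0, 0, 0, 40]]]}}

```text
clock: 29.9
eef_pos: [0.582, 0.0749, 0.0901]
tool_rot: [0.697, 0.67, -0.182, 0.179]
ft_force: [0.6, -0.9, -0.1]
grip_width: 0.0398
```

```bash
python3 -c "
from h import *
stat(); levimg('w18')"
```

```text
t 29.9 p [0.582  0.0749 0.0901] q6 [ 0.39  0.65  0.22  1.37 -0.47  2.05] F [ 0.6 -0.9 -0.1] w 39.8
270 None;276 None;282 None;288 None;294 None;300 None;306 None;312 None;318 None;324 (293, 367);330 (293, 367);336 (292, 347);342 (292, 347);348 (293, 348);354 (293, 349);360 (294, 352);366 (303, 328);372 (304, 327);378 (304, 326);384 (307, 324);390 None;396 None;402 None;408 None;414 None;
0.9 [313. 298.] [ 0.0078 -0.0009 -0.0304]
1.0 [314. 315.] [ 0.0038 -0.0009 -0.0364]
1.1 [314. 334.] [-0.0008 -0.0008 -0.0419]
1.2 [314. 354.] [-0.006  -0.0008 -0.047 ]
1.3 [314. 376.] [-0.0116 -0.0007 -0.0515]
1.4 [314. 398.] [-0.0176 -0.0007 -0.0554]
1.5 [314. 420.] [-0.024  -0.0007 -0.0587]
1.57 [314. 436.] [-0.0287 -0.0006 -0.0606]
```

Emit:
{"name": "jog_arm", "arguments": {"deltas": [[[0, 0, 0, 0, 0, 0, 15], [0, 0, 0, 0, 0, 0, 5], [0, 0, 0, 0, 0, 0, 5], [0, 0, 0, 0, 0, 0, 5]]]}}

```text
clock: 30.35
eef_pos: [0.582, 0.074, 0.0891]
tool_rot: [0.697, 0.67, -0.182, 0.179]
ft_force: [0.1, 1.0, -1.5]
grip_width: 0.0145
```

Emit:
{"name": "jog_arm", "arguments": {"deltas": [[[-5, 0, -5, 0, 0, 0, 5], [-5.2, 0, -4.6, 0, 0, 0, 5], [-5.4, 0, -4.2, 0, 0, 0, 5]]]}}

```text
clock: 30.65
eef_pos: [0.5813, 0.0704, 0.1001]
tool_rot: [0.698, 0.671, -0.181, 0.173]
ft_force: [6.8, 3.9, -16.5]
grip_width: 0.0145
```

```bash
python3 -c "
from h import *
stat(); levimg('w19')"
```

```text
t 30.65 p [0.5813 0.0704 0.1001] q6 [ 0.38  0.63  0.23  1.39 -0.46  2.04] F [  6.8   3.9 -16.5] w 14.5
270 None;276 None;282 None;288 None;294 None;300 None;306 None;312 (294, 332);318 (293, 336);324 (293, 336);330 (293, 334);336 (293, 335);342 (293, 336);348 (293, 335);354 (304, 328);360 (305, 327);366 None;372 None;378 None;384 None;390 None;396 None;402 None;408 None;414 (304, 304);
0.9 [314. 268.] [ 0.0172 -0.0012 -0.0222]
1.0 [314. 284.] [ 0.0132 -0.0012 -0.0282]
1.1 [314. 302.] [ 0.0087 -0.0012 -0.0338]
1.2 [314. 321.] [ 0.0036 -0.0012 -0.0389]
1.3 [314. 342.] [-0.002  -0.0012 -0.0434]
1.4 [314. 363.] [-0.0079 -0.0012 -0.0474]
1.5 [314. 385.] [-0.0143 -0.0011 -0.0508]
1.57 [314. 400.] [-0.0189 -0.0011 -0.0528]
```

Emit:
{"name": "jog_arm", "arguments": {"deltas": [[[-6, 0, -3.5, 0, 0, 0, 5], [-6.2, 0, -3.2, 0, 0, 0, 5], [-6.4, 0, -3, 0, 0, 0, 5], [-6.4, 0, -2.7, 0, 0, 0, 5]]]}}

```text
clock: 31.1
eef_pos: [0.581, 0.0656, 0.1095]
tool_rot: [0.7, 0.674, -0.174, 0.161]
ft_force: [4.7, 8.6, -15.0]
grip_width: 0.0147
```

```bash
python3 -c "
from h import *
stat(); levimg('w20')"
```

```text
t 31.1 p [0.581  0.0656 0.1095] q6 [ 0.36  0.61  0.23  1.4  -0.43  2.01] F [  4.7   8.6 -15. ] w 14.7
270 None;276 None;282 None;288 None;294 None;300 None;306 (293, 369);312 (293, 336);318 (293, 336);324 (293, 336);330 (293, 336);336 (293, 336);342 (293, 335);348 None;354 None;360 None;366 None;372 None;378 None;384 None;390 (324, 324);396 (291, 338);402 (291, 338);408 None;414 None;
0.9 [314. 240.] [ 0.0262 -0.0011 -0.0157]
1.0 [314. 254.] [ 0.0224 -0.0012 -0.0218]
1.1 [314. 271.] [ 0.018  -0.0012 -0.0275]
1.2 [314. 289.] [ 0.0131 -0.0013 -0.0327]
1.3 [314. 308.] [ 0.0076 -0.0013 -0.0374]
1.4 [314. 329.] [ 0.0018 -0.0014 -0.0416]
1.5 [314. 350.] [-0.0045 -0.0014 -0.0452]
1.57 [314. 365.] [-0.0091 -0.0014 -0.0473]
```

Emit:
{"name": "jog_arm", "arguments": {"deltas": [[[-6.5, 0, -3, 0, 0, 0, 5], [-6.5, 0, -2.8, 0, 0, 0, 5], [-6.5, 0, -2.5, 0, 0, 0, 5], [-6.5, 0, -2, 0, 0, 0, 5]]]}}

```text
clock: 31.55
eef_pos: [0.5807, 0.0605, 0.1173]
tool_rot: [0.702, 0.677, -0.166, 0.147]
ft_force: [4.8, 8.3, -14.0]
grip_width: 0.0144
```

```bash
python3 -c "
from h import *
stat(); levimg('w21')"
```

```text
t 31.55 p [0.5807 0.0605 0.1173] q6 [ 0.33  0.59  0.23  1.4  -0.41  1.98] F [  4.8   8.3 -14. ] w 14.4
270 None;276 None;282 None;288 None;294 None;300 (295, 370);306 (292, 370);312 (293, 335);318 (293, 336);324 (293, 336);330 (293, 335);336 (294, 334);342 None;348 None;354 None;360 None;366 None;372 None;378 (293, 336);384 (293, 336);390 None;396 None;402 None;408 None;414 None;
0.9 [315. 216.] [ 0.0351 -0.0008 -0.0102]
1.0 [315. 228.] [ 0.0315 -0.0009 -0.0164]
1.1 [315. 243.] [ 0.0273 -0.001  -0.0223]
1.2 [314. 260.] [ 0.0225 -0.0011 -0.0276]
1.3 [314. 279.] [ 0.0172 -0.0012 -0.0325]
1.4 [314. 299.] [ 0.0115 -0.0013 -0.0369]
1.5 [313. 319.] [ 0.0053 -0.0014 -0.0406]
1.57 [313. 334.] [ 0.0008 -0.0015 -0.0428]
```

Emit:
{"name": "jog_arm", "arguments": {"deltas": [[[-6.5, 0, -2, 0, 0, 0, 5], [-6.5, 0, -2, 0, 0, 0, 5], [-6.5, 0, -2, 0, 0, 0, 5]]]}}

```text
clock: 31.9
eef_pos: [0.5804, 0.0555, 0.1229]
tool_rot: [0.702, 0.68, -0.16, 0.138]
ft_force: [4.4, 6.6, -12.5]
grip_width: 0.0139
```

```bash
python3 -c "
from h import *
stat(); levimg('w22')"
```

```text
t 31.9 p [0.5804 0.0555 0.1229] q6 [ 0.32  0.58  0.23  1.4  -0.39  1.95] F [  4.4   6.6 -12.5] w 13.9
270 None;276 None;282 None;288 None;294 (297, 315);300 (292, 371);306 (292, 372);312 (293, 336);318 (293, 336);324 (293, 335);330 (294, 335);336 None;342 None;348 None;354 None;360 (295, 299);366 (294, 335);372 (296, 335);378 None;384 None;390 None;396 None;402 None;408 None;414 None;
0.9 [316. 196.] [ 0.0424 -0.0004 -0.0064]
1.0 [316. 208.] [ 0.0389 -0.0006 -0.0127]
1.1 [315. 222.] [ 0.0348 -0.0007 -0.0186]
1.2 [315. 238.] [ 0.0302 -0.0009 -0.0241]
1.3 [314. 256.] [ 0.025  -0.0011 -0.0291]
1.4 [314. 275.] [ 0.0194 -0.0012 -0.0336]
1.5 [314. 295.] [ 0.0133 -0.0013 -0.0374]
1.57 [313. 310.] [ 0.0088 -0.0014 -0.0398]
```

Emit:
{"name": "jog_arm", "arguments": {"deltas": [[[-6, 0, -1, 0, 0, 0, 5], [-6, 0, -1, 0, 0, 0, 5], [-6, 0, -1, 0, 0, 0, 5]]]}}

```text
clock: 32.25
eef_pos: [0.5802, 0.0544, 0.1242]
tool_rot: [0.702, 0.684, -0.151, 0.126]
ft_force: [4.6, 12.8, -15.6]
grip_width: 0.0138
```

```bash
python3 -c "
from h import *
stat(); levimg('w23')"
```

```text
t 32.25 p [0.5802 0.0544 0.1242] q6 [ 0.3   0.57  0.23  1.39 -0.36  1.93] F [  4.6  12.8 -15.6] w 13.8
270 None;276 None;282 None;288 None;294 (293, 331);300 (292, 371);306 (292, 372);312 (293, 372);318 (294, 335);324 (294, 335);330 None;336 None;342 None;348 None;354 None;360 (295, 334);366 (294, 335);372 None;378 None;384 None;390 None;396 None;402 None;408 None;414 None;
0.9 [317. 191.] [ 0.0429  0.     -0.0046]
1.0 [316. 202.] [ 0.0397 -0.0002 -0.011 ]
1.1 [316. 215.] [ 0.0358 -0.0004 -0.017 ]
1.2 [316. 231.] [ 0.0313 -0.0006 -0.0227]
1.3 [315. 248.] [ 0.0263 -0.0008 -0.0278]
1.4 [314. 267.] [ 0.0208 -0.001  -0.0325]
1.5 [314. 287.] [ 0.0149 -0.0012 -0.0365]
1.57 [314. 301.] [ 0.0105 -0.0013 -0.039 ]
```

Emit:
{"name": "jog_arm", "arguments": {"deltas": [[[0, 0, 0, 0, 0, 0, 5], [0, 0, 0, 0, 0, 0, 45], [0, 0, 0, 0, 0, 0, 45], [0, 0, 0, 0, 0, 0, 45], [0, 0, -10, 0, 0, 0, 45]]]}}

```text
clock: 32.8
eef_pos: [0.579, 0.0572, 0.1338]
tool_rot: [0.702, 0.684, -0.152, 0.125]
ft_force: [-0.0, -0.1, -1.1]
grip_width: 0.0452
```

Emit:
{"name": "jog_arm", "arguments": {"deltas": [[[0, 0, -25, 0, 0, 0, 45], [0, 0, -35, 0, 0, 0, 45], [0, 0, -35, 0, 0, 0, 45], [0, 0, -20, 0, 0, 0, 45], [0, 0, 0, 0, 0, 0, 45]]]}}

```text
clock: 33.3
eef_pos: [0.5836, 0.1022, 0.2501]
tool_rot: [0.703, 0.683, -0.151, 0.126]
ft_force: [0.2, 0.8, -0.8]
grip_width: 0.0447
```

```bash
python3 - <<'E'
from h import *
stat(); c,im=shot('wrist','w24'); Rs,o=stand()
for th in (1.2,1.3,1.42,1.5,1.57,1.65): print(th,[proj(k,o+Rs@levE(th)).round(1)[0] for k in (c,cam('scene'),cam('top'))])
i=im.astype(int); red=(i[:,:,0]>i[:,:,1]*2)&(i[:,:,0]>60)
x=masks_of('lever_end','wrist'); 
if x:
    v,u=np.nonzero(x[0]['pixels']); print(x[0]['conf'],u.min(),u.max(),v.min(),v.max())
    for r in range(v.min()-4,v.max()+5,4):
        w=np.nonzero(red[r,u.min()-10:u.max()+10])[0]+u.min()-10; print(r,(int(w.min()),int(w.max())) if len(w) else None,end=';')
x=masks_of('plate_underside','wrist')
for n in ('scene','top'):
    shot(n,'f24'+n)
    for t in ('magnifier','lever_end','multimeter','circuit_board','flux_bottle','solder_reel','marker'):
        r=masks_of(t,n)
        for x in r[:1]: v,u=np.nonzero(x['pixels']); print(n,t,round(x['conf'],2),x['at'],u.min(),u.max(),v.min(),v.max())
for n in('scene','top'):
    g=cv2.imread(f'pics/f24{n}.png').astype(int); m=(g[:,:,2]>g[:,:,1]*2)&(g[:,:,2]>g[:,:,0]*2)&(g[:,:,2]>70); w=np.zeros_like(m)
    if n=='scene': w[210:270,338:385]=1
    else: w[210:250,265:322]=1
    v,u=np.nonzero(m&w); print(n,len(u),u.min(),u.max(),v.min(),v.max())
E
```

```text
t 33.3 p [0.5836 0.1022 0.2501] q6 [ 0.37  0.57  0.56  1.75 -0.35  2.  ] F [ 0.2  0.8 -0.8] w 44.7
1.2 [array([317.4, 172.8]), array([366. , 228.7]), array([285.2, 230.3])]
1.3 [array([317.2, 181.4]), array([365.3, 227.4]), array([286.2, 229.6])]
1.42 [array([316.9, 192.8]), array([364. , 226.2]), array([287.9, 228.8])]
1.5 [array([316.7, 200.9]), array([362.9, 225.6]), array([289.2, 228.3])]
1.57 [array([316.6, 208.3]), array([361.8, 225.2]), array([290.5, 227.9])]
1.65 [array([316.4, 217.1]), array([360.4, 225. ]), array([292.2, 227.5])]
0.79 303 334 190 257
186 None;190 None;194 None;198 (306, 329);202 (306, 329);206 (306, 329);210 (306, 329);214 (306, 329);218 (306, 329);222 (311, 325);226 (312, 325);230 (312, 324);234 None;238 None;242 None;246 None;250 None;254 (334, 337);258 (298, 337);scene lever_end 0.71 [351.1, 240.9] 336 368 220 260
scene multimeter 0.7 [394.2, 172.3] 373 428 152 198
scene circuit_board 0.98 [299.2, 333.6] 277 317 312 351
scene flux_bottle 0.87 [329.5, 219.5] 318 334 206 235
scene solder_reel 0.93 [399.9, 256.1] 387 415 241 270
scene marker 0.84 [423.2, 235.7] 405 444 223 256
top magnifier 0.53 [333.9, 191.1] 327 344 174 199
top lever_end 0.35 [301.1, 230.0] 286 318 223 239
top circuit_board 0.8 [373.2, 224.0] 360 391 213 239
top flux_bottle 0.47 [335.1, 191.6] 327 345 174 199
top solder_reel 0.45 [261.8, 230.9] 255 266 212 233
scene 190 338 366 220 255
top 163 286 321 224 237
```

```bash
python3 -c "
from workcell import job_done
print(job_done())"
```

```text
the job is handed in; nothing more can be done
None
```

The magnifier hangs in the ring, the nut is tightened and the lever is closed on its stop. I handed the job in at about 33 s.

- **Magnifier:** I lifted it out of the block and lowered it handle-first into the ring without laying it down. The camera view after I let go showed it upright with the collar on the ring.
- **Nut:** I turned it about 2.1 rad clockwise, at a steady 0.35 N m or so. The pointer on the nut confirmed the turn. Afterwards the orange plate measured about 22.0 mm above the hinge; the target is 22.1 mm.
- **First resistance:** On a test swing the force began to rise at a lever angle of about 0.7–0.8. The swing was also free below that.
    - This is only good to about 0.1 rad, because the lever end slipped in the pads.
    - My earlier readings with the arm at rest showed no rise at all, because holding still lets the force drop, so I swung back and measured again while moving.
- **Lever:** I had to let go and grip it again once on the way up. I then swung it until the tool stalled and the force rose. After release the camera put it at about 1.57, which is closed.
- **Not as stated:** The finger tips sat about 35–40 mm short of the reported TCP. My first try at gripping the nut closed on nothing because of this, so I went in deeper and it held.
- **Bystanders:** In the last scene picture all five were found close to where they started. Some top-camera checks (bottle, reel, multimeter, marker) were hidden by the arm, misread or gave nothing, so I did not rely on them. I did not measure the plate's squeeze after closing.

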